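Daily check of the laboratory balance

TASK

Do the daily check of the balance: take the pail that was left on the pan and hang it by its bail on the hook stand, then press the green zero key with the pan empty. Next put each check weight that is on the bench, from the smallest to the largest, alone, upright and centred on the pan, let go of it and leave it there for a good second, then move it to the felt of the wooden tray, where all of them must stand upright at the end. Set things down gently, never push the pan down to its stop, leave the pail hanging and the pan empty, and do not disturb the other things on the bench.

Things in the scene. Friction and masses are not known exactly. Their poses are not given: they have to be found in the camera images.
- balance: white top-pan balance, fixed to the bench, 300 (x) x 210 (y) mm. Origin: centre of its underside. Rear part (x from -50 to +150 mm) 65 mm high under the pan, lower front deck (x from -150 to -50 mm) 45 mm high with display and keys; front edge with the keys at its -x side.
- pan_top (a point): centre of the upper face of the round flat steel pan (130 mm diameter, 6 mm thick, no rim); 45 mm behind the balance's origin along its +x, 91 mm above the bench when empty; moves with the pan.
- pan (a joint): how far the sprung pan has sunk, m: 0 empty, bottom stop at 0.014. Spring 1500 N/m, so it sinks about 6.5 mm per kg (plus under 0.2 mm); 0.0125 or more counts as overloaded.
- zero_key_top (a point): centre of the top of the green zero key (round, 24 mm diameter, in a grey collar) on the balance's front deck, right-hand corner seen from the robot, 67 mm above the bench; pressed straight down.
- zero_key (a joint): how far the zero key is pressed, m: 0 up, 0.006 fully down (about 5 N); it springs back. It registers beyond 0.004.
- hook: fixed steel hook stand: round foot 100 mm diameter, upright post 16 mm diameter and 260 mm high at its origin (origin: centre of the foot's underside). A level rod of 8 mm diameter leaves the post along the stand's -x at 240 mm height and ends 114 mm from the post's axis in an upturned tip whose top is at 266 mm.
- hook_seat (a point): point on the top of the hook's level rod where a handle should lie: 80 mm from the post's axis along the stand's -x, 244 mm above the bench.
- pail: open aluminium weighing pail, 64 mm wide at the foot, 76 mm at the rim, 70 mm high, 110 to 200 g, with a rigid (not swinging) bail over the top: two brass uprights and a orange grip bar. Origin: centre of its underside; z up through the mouth, bail lies in its y-z plane. Stands on the pan at the start.
- bail (a point): centre of the bail's straight orange grip bar (10 mm thick along the pail's x, 14 mm high, 82 mm long along the pail's y), 140 mm above the pail's underside, 70 mm above its rim.
- tray: fixed wooden tray with blue felt, 316 (x) x 136 (y) mm outside, felt 304 x 124 mm, rim 14 mm high. Origin: centre of its underside; felt surface 6 mm above it.
- w1: steel check weight with one green band, 42 mm diameter, cylindrical body 28 mm high, with a 18 mm knob on a thin neck up to 54 mm total, 300 g. Origin: centre of its underside; z up through the knob. May be absent (None from the start).
- w2: steel check weight with one yellow band, 48 mm diameter, cylindrical body 31 mm high, with a 21 mm knob on a thin neck up to 60 mm total, 450 g. Origin: centre of its underside; z up through the knob. May be absent (None from the start).
- w3: steel check weight with one orange band, 54 mm diameter, cylindrical body 34 mm high, with a 24 mm knob on a thin neck up to 65 mm total, 600 g. Origin: centre of its underside; z up through the knob. May be absent (None from the start).
- w4: steel check weight with one red band, 60 mm diameter, cylindrical body 37 mm high, with a 26 mm knob on a thin neck up to 70 mm total, 800 g. Origin: centre of its underside; z up through the knob. May be absent (None from the start).
- dish: shallow glass dish, 76 mm across, 16 mm high, loose bystander, not part of the job. Origin: centre of its underside.
- beaker: glass beaker, 68 mm across, 90 mm high, loose bystander, not part of the job. Origin: centre of its underside.
- reagent: amber glass jar with white lid, 68 mm across, 140 mm high, loose bystander, not part of the job. Origin: centre of its underside.
- spatula: small flat spatula lying on the bench, 140 mm long, loose bystander, not part of the job. Origin: the tool's own middle region.
- crucible: white porcelain crucible, 48 mm across, 45 mm high, loose bystander, not part of the job. Origin: centre of its underside.

How it is judged:
By the outcome, as a careful person would: the job done as asked, in the order asked, and still so for the second after the job is handed in, with the robot touching nothing.
Of w1, w2, w3, w4 only 3 to 4 are there at a start; the rules pass over those that are not, and their reading is None.
At some moment in a run one of w1, w2, w3, w4 may be knocked a few centimetres aside while the robot is not near it.
It also fails if it takes over 210 s, if anything falls off the work surface, if the arm or the gripper's body presses on something with over 40 N, if the wrist force passes 120 N, or if a joint passes its speed limit or range.

ROBOT

A 6-joint arm with a two-finger parallel gripper is mounted at the origin on the work surface. World frame = base frame: x ahead of the robot, y to its left, z up, the work surface at z = 0. Lengths are in m, angles in rad, forces in N, time in s.
With the tool pointing down it reaches from about 0.3 to 0.775 m from the base axis. Payload 14.6 kg.
Tool frame: the origin (TCP) lies at the very end of the fingers, on their centre line; the grasp point (between the pads) lies behind it (arm.tcp_to_grasp is the z of the grasp point in the tool frame, in m); z points along the fingers, y is the line along which they close (so a half turn about z gives the same grasp; the last joint's range is limited). The gripper opens to 94 mm and grips with 3 to 60 N. Pads are 16 mm wide; open, the fingers measure 119 mm over their backs; the gripper's body (75 mm by 177 mm) begins 78 mm behind the grasp point.
Start: joints at [1.174, 0.3, 1.521, -0, 1.321, -0.067], TCP at [0.178, 0.52, 0.205] pointing down, gripper open.
Joint ranges: [-3.03, 3.03], [-0.79, 2.21], [0.23, 2.52], [-1.04, 4.18], [0, 3.07], [-2.55, 2.55]. Speed limits (rad/s): [2.22, 2.22, 2.57, 3.14, 3.14, 3.14].

INTERFACE

Orientations are given as a 3x3 rotation matrix whose columns are the frame's x, y, z axes.
In Python, from workcell import arm, imaging, finder gives the robot as it stands.
- The arm moves only by the tool apply_moves, never from a script. Its argument "deltas" is a list of rows, each an object of numbers: "claw": the closure, from -1 (fully open) to 1 (shut); "dx", "dy", "dz": the shift along the world's x, y, z in m; "twist": the turn about the world's z in degrees. A call has exactly 10 rows; each row shifts and turns the commanded pose from where the row before left it; what a row does not reach is not made up. A row lasts 1/10 s, in which the tool goes at most 50 mm and 8.59 degrees, less where a joint would pass 70% of its speed; a pose out of reach is approached as far as the arm can. A call with a gripper value outside its range is refused whole. The fingers move at their own pace and stop on an object; "newtons" is the grip in N (left out, the last holds). Time passes only in rows, so rows that do not move let the fingers close, or fill a call up. It gives the time, the measured TCP pose, the force, the opening and the grip force at its end, in the units of the state.
- arm.observe(): the state, without advancing time (a new reading comes with each control period).
- imaging.camera(name): name is "scene" or "top" or "wrist"; returns a dict with "pixels" (420x560x3 uint8, red, green, blue), "mtx" (3x3 intrinsics, pixels), "extrinsics" (4x4, takes a point from camera to world coordinates); the wrist camera has in their place "tool_from_camera" (4x4, takes a point from camera to tool coordinates, whose origin is the TCP and whose axes are the flange's). Camera axes: x right, y down, z forward; pixel columns grow to the right and rows downward; lengths in m; the calibration is good to about 2 mm. A picture is of the moment at which its call begins: read the wrist's pose just before it. There is no depth.
- arm.finish_job(): hands the job in; it is judged then, once.
Trained networks look in a picture, given as the dict that the camera call returned (one of the last four; its "shot" number tells which), for a name from the list of things; names that differ only in an ending like _2 or _b are one class to them, and where a whole thing is asked for, a point or a joint stands for the part that bears it (a point fixed in the world has none). Each returns a list of dicts, best first, with "p" (0 to 1); they miss things now and then, are a little off and sometimes report something else, mostly with a low value. They report only what shows in the picture. A call takes as long as a camera call.
- finder.search_frame(picture, thing): "at" ([x, y, z] in m, in world coordinates, good to about 4 mm: the middle of the surface that is visible of it).
- finder.outline_of(picture, thing): "pixels" (420x560 bool, what is visible of it).
The state is a dict: "time_s": time; "qpos": joint angles; "joint_vel": joint speeds; "joint_efforts": joint torques, N m; "tool_pos": TCP position; "ee_rot": TCP orientation; "wrist_force": force on the tool from outside, world axes, zero at the start; "torque": the same for the moment, N m; "finger_gap": finger opening in m; "grip_force": force on a finger pad.
Only numpy, scipy, OpenCV 4.12 (cv2) and the standard library are available. Lean on these libraries where they do the work, as an engineer would, in place of code of your own. Each camera call takes 0.05 s, during which the arm holds its last target. There are 200 camera calls.

## Working session

There is one attempt and no reset: what is moved stays moved. The work goes in short steps, Python scripts to look and compute and a tool call to move; the robot and the scene stay as the last step left them, time stands still between calls to the robot, and variables do not carry over. Pictures are saved under pics/ and viewed, at most 14 in all, crops included, and the job is handed in when it is done.

Besides the shell and the picture viewer there is one more tool, called after "Call:" as name(argument=value, ...) on one line, values as JSON. apply_moves: Moves the arm, as the interface text tells. Its arguments: {"type":"object","properties":{"deltas":{"type":"array","items":{"type":"object","properties":{"claw":{"type":"number"},"dx":{"type":"number"},"dy":{"type":"number"},"dz":{"type":"number"},"twist":{"type":"number"}}}},"newtons":{"type":"number"}},"required":["deltas"]}

```bash
mkdir -p pics; ls
python3 - <<'E'
from workcell import arm, imaging, finder
import cv2
print(arm.tcp_to_grasp, {k:v for k,v in arm.observe().items()})
for c in ["top","scene"]:
    p=imaging.camera(c); cv2.imwrite(f"pics/{c}0.png",p["pixels"][:,:,::-1])
    print(c,p["mtx"].round(1).tolist(),p["extrinsics"].round(3).tolist())
    for n in ["balance","pan_top","zero_key_top","hook","pail","bail","tray","w1","w2","w3","w4","dish","beaker","reagent","spatula","crucible"]:
        try: print(n,[(d["at"].round(3).tolist() if hasattr(d["at"],'round') else d["at"],round(float(d["p"]),2)) for d in finder.search_frame(p,n)[:2]])
        except Exception as e: print(n,e)
E
```

```text
pics
-0.0188 {'time_s': 0.0, 'qpos': array([ 1.17438113e+00,  3.00494677e-01,  1.52159836e+00, -1.34366913e-05,
        1.32065809e+00, -6.66202738e-02]), 'joint_vel': array([ 0.00129448, -0.00092783, -0.0013858 , -0.001342  ,  0.0008419 ,
       -0.00063961]), 'joint_efforts': array([-1.30981261e-03, -5.31808913e+01, -3.52732694e+01,  7.07975356e-02,
        2.44443468e-02, -5.80396181e-05]), 'tool_pos': array([0.17803311, 0.52011399, 0.20486608]), 'ee_rot': array([[-9.46109843e-01,  3.23845605e-01, -4.35293130e-04],
       [ 3.23845892e-01,  9.46109236e-01, -1.07365985e-03],
       [ 6.41348265e-05, -1.15676804e-03, -9.99999329e-01]]), 'wrist_force': array([-0.57931202, -0.52003378,  0.14646438]), 'torque': array([0.03760002, 0.01831325, 0.01117223]), 'grip_force': 0.0, 'finger_gap': 0.09420231084330502}
top [[524.7, 0.0, 282.4], [0.0, 524.7, 215.1], [0.0, 0.0, 1.0]] [[0.009, -0.981, 0.194, 0.325], [-1.0, -0.007, 0.014, 0.05], [-0.012, -0.194, -0.981, 1.329], [0.0, 0.0, 0.0, 1.0]]
balance [([0.5347, -0.0485, 0.0651], 0.65), ([0.5957, 0.4232, 0.0124], 0.29)]
pan_top [([0.5838, -0.04
[... 1312 characters left out ...]
0.535, -0.3537, 0.0066], 0.75)]
w1 [([0.6545, 0.1549, 0.0286], 0.82), ([0.5233, 0.1674, 0.0319], 0.81)]
w2 [([0.6545, 0.1549, 0.0286], 0.82), ([0.5233, 0.1674, 0.0319], 0.81)]
w3 [([0.6545, 0.1549, 0.0286], 0.82), ([0.5233, 0.1674, 0.0319], 0.81)]
w4 [([0.6545, 0.1549, 0.0286], 0.82), ([0.5233, 0.1674, 0.0319], 0.81)]
dish [([0.3457, -0.2305, 0.0589], 0.7), ([0.4672, 0.2723, 0.0101], 0.67)]
beaker [([0.3436, -0.2311, 0.0602], 0.79), ([0.597, -0.0462, 0.139], 0.69)]
reagent [([0.7658, 0.2495, 0.1014], 0.76), ([0.3268, 0.2611, 0.0014], 0.52)]
spatula [([0.3263, 0.2623, 0.0], 0.56), ([0.5999, -0.0434, 0.1432], 0.19)]
crucible [([0.7654, -0.2373, 0.0269], 0.92), ([0.6013, 0.4187, 0.0146], 0.45)]
```

View pics/top0.png

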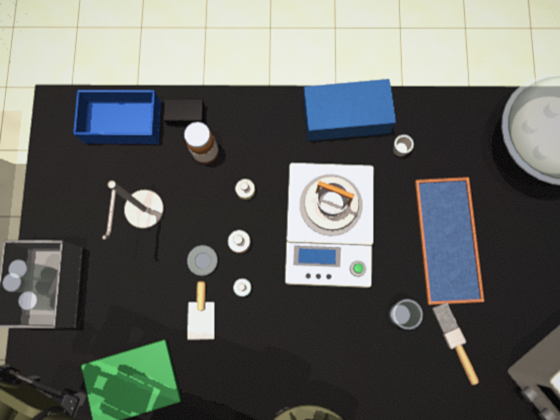

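View pics/scene0.png

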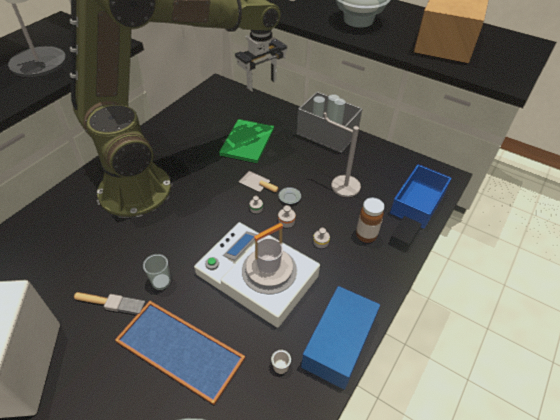

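Top view shows three weights at about (245,188), (238,240) and (242,287). The pail is on the pan with its bail around (337,190). The hook foot is at (143,208), and its rod runs from (111,184) to (104,237). I'll zoom in for the band colours and hook pixels.

```bash
cat > h.py <<'E'
import numpy as np, cv2
from workcell import arm, imaging, finder
def cam(name):
    s=arm.observe(); p=imaging.camera(name)
    if name=="wrist":
        T=np.eye(4);T[:3,:3]=s["ee_rot"];T[:3,3]=s["tool_pos"]; p["X"]=T@p["tool_from_camera"]
    else: p["X"]=np.array(p["extrinsics"])
    return p
def ray(p,u,v):
    d=p["X"][:3,:3]@np.linalg.inv(p["mtx"])@[u,v,1]; return p["X"][:3,3],d
def onz(p,u,v,z):
    o,d=ray(p,u,v); return o+d*(z-o[2])/d[2]
def proj(p,P):
    q=np.linalg.inv(p["X"])@np.append(P,1); q=p["mtx"]@q[:3]; return q[:2]/q[2]
def tri(*a):
    A=np.zeros((3,3));b=np.zeros(3)
    for p,u,v in a:
        o,d=ray(p,u,v); d=d/np.linalg.norm(d); M=np.eye(3)-np.outer(d,d); A+=M;b+=M@o
    return np.linalg.solve(A,b)
E
python3 - <<'E'
import cv2,numpy as np
t=cv2.imread("pics/top0.png");s=cv2.imread("pics/scene0.png")
def c(im,x,y,w,h,W,H): return cv2.resize(im[y:y+h,x:x+w],(W,H),interpolation=cv2.INTER_CUBIC)
a=c(t,90,165,80,100,320,400); b=c(t,220,170,40,130,123,400) ; d=c(s,240,190,95,60,357,225); e=c(s,315,110,60,90,150,225)
f=c(t,300,165,80,60,293,220)
out=np.zeros((600,800,3),np.uint8); out[:400,:320]=a; out[:400,330:453]=b; out[:225,455:800]=d[:,:345]; out[230:450,455:748]=f; 
out[370:595,300:450]=e
cv2.imwrite("pics/crop0.png",out)
E
```

```text
(no output)
```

View pics/crop0.png

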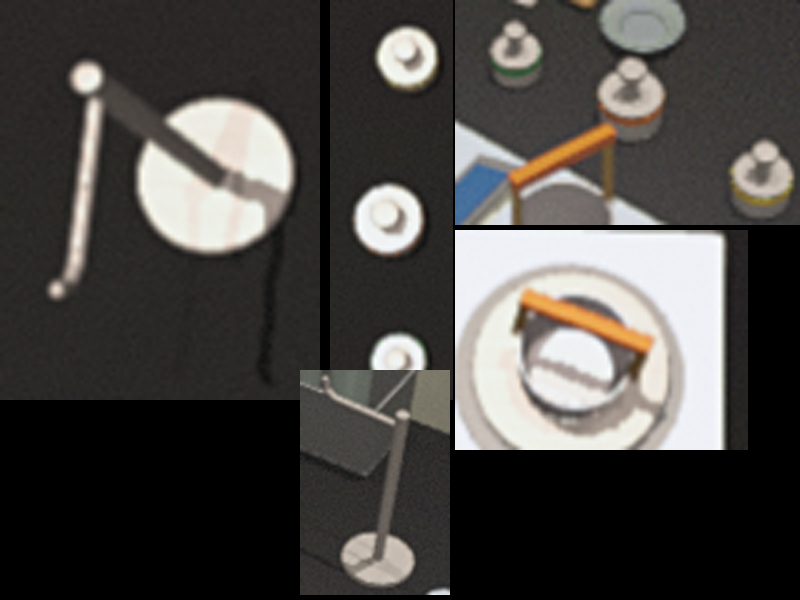

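Weights: the near one is w1 (green), the middle one w3 (orange) and the far one w2 (yellow), so there is no w4. The bail bar is visible, with ends at top pixels (319,183) and (353,196). Next, geometry.

Run:
```python
from h import *
t=cam("top");s=cam("scene"); np.set_printoptions(precision=4,suppress=True)
print("post",onz(t,111.8,184.3,.26),tri((t,111.8,184.3),(s,355.8,127.2)))
print("tip",onz(t,104.2,237.3,.266),tri((t,104.2,237.3),(s,325,113.2)))
print("foot",onz(t,144,208.8,.008))
for p in(t,s):
    hsv=cv2.cvtColor(p["pixels"],cv2.COLOR_RGB2HSV)
    def blob(lo,hi,box):
        m=cv2.inRange(hsv,np.array(lo),np.array(hi)); z=np.zeros_like(m); x,y,w,h=box; z[y:y+h,x:x+w]=m[y:y+h,x:x+w]; return z
    box=(305,170,60,50) if p is t else (240,215,60,40)
    m=blob((5,150,120),(22,255,255),box); ys,xs=np.nonzero(m); r=cv2.minAreaRect(np.c_[xs,ys].astype(np.float32)); print("bail",r)
    c=cv2.boxPoints(r)
    d=np.linalg.norm(c-c[0],axis=1); i=np.argsort(d)[1]; j=[k for k in range(1,4) if k!=i]
    e1=(c[0]+c[i])/2; e2=c[j].mean(0)
    print([onz(p,*e,.232) for e in(e1,e2)]); p["b"]=sorted([e1,e2],key=lambda e:e[0])
    box=(340,255,35,25) if p is t else (200,250,30,25)
    m=blob((45,100,60),(80,255,255),box); ys,xs=np.nonzero(m); print("key",xs.mean(),ys.mean(),len(xs),onz(p,xs.mean(),ys.mean(),.067))
    if p is t:
        for b in ((225,172,40,32),(222,225,35,30),(225,272,35,30)):
            x,y,w,h=b; g=cv2.cvtColor(p["pixels"],cv2.COLOR_RGB2GRAY)[y:y+h,x:x+w]
            ys,xs=np.nonzero(g>110); (cx,cy),rad=cv2.minEnclosingCircle(np.c_[xs,ys].astype(np.float32)); print("w",cx+x,cy+y,rad,onz(p,cx+x,cy+y,.03))
        g=cv2.cvtColor(p["pixels"],cv2.COLOR_RGB2GRAY)
        for n,lo,hi,b in (("tray",(100,80,40),(125,255,255),(405,170,90,140)),):
            m=blob(lo,hi,b); ys,xs=np.nonzero(m); r=cv2.minAreaRect(np.c_[xs,ys].astype(np.float32)); print(n,r,onz(p,*r[0],.006),[onz(p,*c,.006) for c in cv2.boxPoints(r)])
        m=np.zeros_like(g); m[155:295,280:380]=(g[155:295,280:380]>150)*255
        ys,xs=np.nonzero(m); r=cv2.minAreaRect(np.c_[xs,ys].astype(np.float32)); print("bal",r,[onz(p,*c,.065) for c in cv2.boxPoints(r)])
for a,b in zip(t["b"],s["b"]): print("bail tri same order",tri((t,*a),(s,*b)))
for a,b in zip(t["b"],s["b"][::-1]): print("bail tri rev",tri((t,*a),(s,*b)))
```

```text
post [0.6004 0.4254 0.26  ] [0.6004 0.4254 0.2594]
tip [0.4864 0.4308 0.266 ] [0.4871 0.4326 0.2608]
foot [0.6006 0.4258 0.008 ]
bail ((335.33770751953125, 189.41476440429688), (35.83259963989258, 5.304035186767578), 21.370620727539062)
[array([ 0.6135, -0.0122,  0.232 ]), array([ 0.585 , -0.0836,  0.232 ])]
key 357.93548387096774 267.741935483871 62 [ 0.4473 -0.1149  0.067 ]
w 244.64485931396484 188.2523365020752 9.904458999633789 [0.6513 0.1651 0.03  ]
w 238.64130401611328 240.90217399597168 11.407914161682129 [0.5155 0.177  0.03  ]
w 241.7857151031494 287.0 9.081646919250488 [0.4012 0.1663 0.03  ]
tray ((448.9826354980469, 240.33970642089844), (119.17050170898438, 47.72194290161133), 83.82982635498047) [ 0.5245 -0.3546  0.006 ] [array([ 0.6723, -0.2845,  0.006 ]), array([ 0.6868, -0.4078,  0.006 ]), array([ 0.383 , -0.4217,  0.006 ]), array([ 0.3693, -0.3038,  0.006 ])]
bal ((329.73016357421875, 224.2863006591797), (85.86705017089844, 121.17617797851562), 2.12109637260437) [array([0.4089, 0.0608, 0.065 ]), array([0.7105, 0.0522, 0.065 ]), array([ 0.7034, -0.1621,  0.065 ]), array([ 0.4031, -0.144 ,  0.065 ])]
bail ((274.0000305175781, 228.0000457763672), (5.366562843322754, 43.826927185058594), 63.43495178222656)
[array([ 0.5819, -0.087 ,  0.232 ]), array([0.6284, 0.0235, 0.232 ])]
key 211.38095238095238 260.9047619047619 42 [ 0.4498 -0.1203  0.067 ]
bail tri same order [ 0.5931 -0.0409  0.2077]
bail tri same order [ 0.6135 -0.0484  0.2823]
bail tri rev [ 0.6231 -0.0006  0.2467]
bail tri rev [ 0.5834 -0.0852  0.2318]
```

Call:
apply_moves(deltas=[{"claw":-1,"dx":0.021,"dy":-0.0284,"dz":0.014,"twist":-4.65},{"claw":-1,"dx":0.021,"dy":-0.0284,"dz":0.014,"twist":-4.65},{"claw":-1,"dx":0.021,"dy":-0.0284,"dz":0.014,"twist":-4.65},{"claw":-1,"dx":0.021,"dy":-0.0284,"dz":0.014,"twist":-4.65},{"claw":-1,"dx":0.021,"dy":-0.0284,"dz":0.014,"twist":-4.65},{"claw":-1,"dx":0.021,"dy":-0.0284,"dz":0.014,"twist":-4.65},{"claw":-1,"dx":0.021,"dy":-0.0284,"dz":0.014,"twist":-4.65},{"claw":-1,"dx":0.021,"dy":-0.0284,"dz":0.014,"twist":-4.65},{"claw":-1,"dx":0.021,"dy":-0.0284,"dz":0.014,"twist":-4.65},{"claw":-1,"dx":0.021,"dy":-0.0284,"dz":0.014,"twist":-4.65}])

```text
time_s: 2.8
tool_pos: [0.3887, 0.235, 0.3462]
ee_rot: [[-0.413, 0.911, 0.0], [0.911, 0.413, 0.0], [0.0, 0.0, -1.0]]
wrist_force: [0.4, 1.0, 0.8]
finger_gap: 0.0939
grip_force: 0.0
```

Call:
apply_moves(deltas=[{"claw":-1,"dx":0.021,"dy":-0.0284,"dz":0,"twist":-4.65},{"claw":-1,"dx":0.021,"dy":-0.0284,"dz":0,"twist":-4.65},{"claw":-1,"dx":0.021,"dy":-0.0284,"dz":0,"twist":-4.65},{"claw":-1,"dx":0.021,"dy":-0.0284,"dz":0,"twist":-4.65},{"claw":-1,"dx":0.021,"dy":-0.0284,"dz":0,"twist":-4.65},{"claw":-1,"dx":0.021,"dy":-0.0284,"dz":0,"twist":-4.65},{"claw":-1,"dx":0.021,"dy":-0.0284,"dz":0,"twist":-4.65},{"claw":-1,"dx":0.021,"dy":-0.0284,"dz":0,"twist":-4.65},{"claw":-1,"dx":0.021,"dy":-0.0284,"dz":0,"twist":-4.65},{"claw":-0.5,"dx":0,"dy":0,"dz":0,"twist":0}])

```text
time_s: 3.8
tool_pos: [0.5784, -0.0222, 0.3441]
ee_rot: [[0.302, 0.953, -0.002], [0.953, -0.302, -0.0], [-0.001, -0.002, -1.0]]
wrist_force: [0.7, 1.3, -1.1]
finger_gap: 0.0889
grip_force: 0.0
```

Run:
```python
from h import *
np.set_printoptions(precision=4,suppress=True)
p=cam("wrist"); cv2.imwrite("pics/w1.png",p["pixels"][:,:,::-1]); s=arm.observe(); print(s["tool_pos"],s["ee_rot"][:,1],s["finger_gap"],s["wrist_force"]); print(p["mtx"],p["X"],p["tool_from_camera"])
```

```text
[ 0.5776 -0.0206  0.3445] [ 0.9543 -0.2987 -0.0014] 0.08508397183292787 [-0.9471  0.1616  0.0627]
[[352.8128   0.     276.5391]
 [  0.     352.8128 211.6021]
 [  0.       0.       1.    ]] [[ 0.9535 -0.2897 -0.0828  0.6016]
 [-0.3013 -0.9188 -0.2551  0.0511]
 [-0.0022  0.2682 -0.9634  0.5241]
 [ 0.      0.      0.      1.    ]] [[ 0.0008 -0.9636 -0.2675  0.0767]
 [ 1.      0.0009 -0.0003 -0.0002]
 [ 0.0005 -0.2675  0.9636 -0.18  ]
 [ 0.      0.      0.      1.    ]]
```

View pics/w1.png

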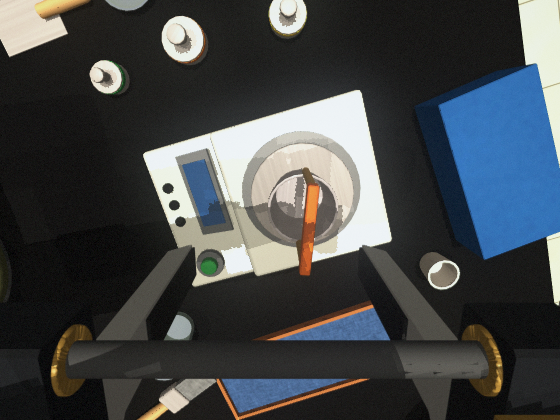

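The wrist view shows the bail bar from about (312,183) to (306,272), the key at (209,263) and the pan circle around (302,187). The balance's rear corners are at (361,91) and (391,238).

Run:
```python
from h import *
np.set_printoptions(precision=4,suppress=True)
p=cam("wrist"); hsv=cv2.cvtColor(p["pixels"],cv2.COLOR_RGB2HSV)
m=cv2.inRange(hsv,np.array((3,160,90)),np.array((20,255,255))); z=np.zeros_like(m); z[165:280,290:330]=m[165:280,290:330]
ys,xs=np.nonzero(z); r=cv2.minAreaRect(np.c_[xs,ys].astype(np.float32)); c=cv2.boxPoints(r); print(r)
c=c[np.argsort(c[:,1])]; a,b=c[:2].mean(0),c[2:].mean(0)
for h in(.237,): A,B=onz(p,*a,h),onz(p,*b,h); print("bail",A,B,(A+B)/2,np.linalg.norm(A-B),np.degrees(np.arctan2(*(A-B)[[1,0]])))
m=cv2.inRange(hsv,np.array((45,100,40)),np.array((85,255,255))); z=np.zeros_like(m); z[240:285,190:230]=m[240:285,190:230]; ys,xs=np.nonzero(z)
print("key",xs.mean(),ys.mean(),onz(p,xs.mean(),ys.mean(),.067))
for q in((361,91),(391,238)):print("rear",onz(p,*q,.065))
print("front",onz(p,145,152,.045))
o=finder.outline_of(p,"pan_top")
if o: 
    cs,_=cv2.findContours(o[0]["pixels"].astype(np.uint8),0,2); e=cv2.fitEllipse(max(cs,key=len)); print(o[0]["p"],e,onz(p,*e[0],.088))
for n in("w1","w2","w3"): 
    print([ (np.round(d["at"],3),round(d["p"],2)) for d in finder.search_frame(p,n)[:4]])
```

```text
((309.8990173339844, 230.98849487304688), (11.85551643371582, 91.23101806640625), 6.483073711395264)
bail [ 0.6133 -0.0116  0.237 ] [ 0.5824 -0.088   0.237 ] [ 0.5979 -0.0498  0.237 ] 0.0824411795596359 67.95144823974118
key 209.34741784037558 266.4507042253521 [ 0.4477 -0.1168  0.067 ]
rear [0.7072 0.0475 0.065 ]
rear [ 0.7012 -0.152   0.065 ]
front [0.4155 0.0581 0.045 ]
0.69 ((303.1971130371094, 195.10855102539062), (93.30074310302734, 97.88231658935547), 21.277109146118164) [ 0.6023 -0.0522  0.088 ]
[(array([0.515, 0.17 , 0.031]), 0.97), (array([0.408, 0.161, 0.027]), 0.87), (array([ 0.595, -0.058,  0.15 ]), 0.61), (array([0.644, 0.161, 0.031]), 0.56)]
[(array([0.515, 0.17 , 0.031]), 0.97), (array([0.408, 0.161, 0.027]), 0.87), (array([ 0.595, -0.058,  0.15 ]), 0.61), (array([0.644, 0.161, 0.031]), 0.56)]
[(array([0.515, 0.17 , 0.031]), 0.97), (array([0.408, 0.161, 0.027]), 0.87), (array([ 0.595, -0.058,  0.15 ]), 0.61), (array([0.644, 0.161, 0.031]), 0.56)]
```

Call:
apply_moves(deltas=[{"claw":-0.4,"dx":0.006,"dy":-0.024,"dz":0,"twist":-2.3},{"claw":-0.4,"dx":0.0065,"dy":-0.0244,"dz":0,"twist":-2.3},{"claw":-0.4},{"claw":-0.4,"dz":-0.035},{"claw":-0.4,"dz":-0.035},{"claw":-0.4,"dz":-0.035},{"claw":-0.4,"dz":-0.0185},{"claw":-0.4,"dz":-0.01},{"claw":0},{"claw":0.3}], newtons=25)

```text
invalid input
```

Call:
apply_moves(deltas=[{"claw":0.5},{"claw":0.6},{"claw":0.7},{"claw":0.8},{"claw":0.9},{"claw":1},{"claw":1},{"claw":1},{"claw":1},{"claw":1}])

```text
invalid input
```

Call:
apply_moves(deltas=[{"claw":-0.4,"dx":0.006,"dy":-0.024,"dz":0,"twist":-2.3},{"claw":-0.4,"dx":0.0065,"dy":-0.0244,"dz":0,"twist":-2.3},{"claw":-0.4,"dx":0,"dy":0,"dz":0,"twist":0},{"claw":-0.4,"dx":0,"dy":0,"dz":-0.035,"twist":0},{"claw":-0.4,"dx":0,"dy":0,"dz":-0.035,"twist":0},{"claw":-0.4,"dx":0,"dy":0,"dz":-0.035,"twist":0},{"claw":-0.4,"dx":0,"dy":0,"dz":-0.0185,"twist":0},{"claw":-0.4,"dx":0,"dy":0,"dz":-0.01,"twist":0},{"claw":0,"dx":0,"dy":0,"dz":0,"twist":0},{"claw":0.3,"dx":0,"dy":0,"dz":0,"twist":0}], newtons=25)

```text
time_s: 5.1
tool_pos: [0.59, -0.0673, 0.2133]
ee_rot: [[0.371, 0.928, 0.002], [0.928, -0.371, -0.0], [0.0, 0.002, -1.0]]
wrist_force: [-0.0, -0.4, 0.4]
finger_gap: 0.0534
grip_force: 0.0
```

Call:
apply_moves(deltas=[{"claw":0.5,"dx":0,"dy":0,"dz":0,"twist":0},{"claw":0.6,"dx":0,"dy":0,"dz":0,"twist":0},{"claw":0.7,"dx":0,"dy":0,"dz":0,"twist":0},{"claw":0.8,"dx":0,"dy":0,"dz":0,"twist":0},{"claw":0.9,"dx":0,"dy":0,"dz":0,"twist":0},{"claw":1,"dx":0,"dy":0,"dz":0,"twist":0},{"claw":1,"dx":0,"dy":0,"dz":0,"twist":0},{"claw":1,"dx":0,"dy":0,"dz":0,"twist":0},{"claw":1,"dx":0,"dy":0,"dz":0,"twist":0},{"claw":1,"dx":0,"dy":0,"dz":0,"twist":0}])

```text
time_s: 6.1
tool_pos: [0.5896, -0.0677, 0.2119]
ee_rot: [[0.372, 0.928, 0.0], [0.928, -0.372, -0.0], [-0.0, 0.0, -1.0]]
wrist_force: [0.7, -0.6, 0.3]
finger_gap: 0.0096
grip_force: 25.0
```

Call:
apply_moves(deltas=[{"claw":1,"dx":0,"dy":0,"dz":0.01,"twist":0},{"claw":1,"dx":0,"dy":0,"dz":0.02,"twist":0},{"claw":1,"dx":0,"dy":0,"dz":0.025,"twist":0},{"claw":1,"dx":-0.005,"dy":0.0168,"dz":0,"twist":1},{"claw":1,"dx":-0.0115,"dy":0.0368,"dz":0,"twist":1.5},{"claw":1,"dx":-0.0115,"dy":0.0368,"dz":0,"twist":1.5},{"claw":1,"dx":-0.0115,"dy":0.0368,"dz":0,"twist":1.5},{"claw":1,"dx":-0.0115,"dy":0.0368,"dz":0,"twist":1.5},{"claw":1,"dx":-0.0115,"dy":0.0368,"dz":0,"twist":1.5},{"claw":1,"dx":-0.0115,"dy":0.0368,"dz":0,"twist":1.5}])

```text
time_s: 7.1
tool_pos: [0.5141, 0.1719, 0.2665]
ee_rot: [[0.203, 0.979, -0.001], [0.979, -0.203, -0.0], [-0.0, -0.001, -1.0]]
wrist_force: [0.5, 0.6, -0.7]
finger_gap: 0.0096
grip_force: 25.0
```

Call:
apply_moves(deltas=[{"claw":1,"dx":-0.0115,"dy":0.0368,"dz":0,"twist":1.5},{"claw":1,"dx":-0.0115,"dy":0.0368,"dz":0,"twist":1.5},{"claw":1,"dx":-0.0115,"dy":0.0368,"dz":0,"twist":1.5},{"claw":1,"dx":-0.0115,"dy":0.0368,"dz":0,"twist":1.5},{"claw":1,"dx":-0.0115,"dy":0.0368,"dz":0,"twist":1.5},{"claw":1,"dx":-0.0115,"dy":0.0368,"dz":0,"twist":1.5},{"claw":1,"dx":-0.007,"dy":0.02,"dz":0,"twist":0},{"claw":1,"dx":0,"dy":0,"dz":0,"twist":0},{"claw":1,"dx":0,"dy":0,"dz":0,"twist":0},{"claw":1,"dx":0,"dy":0,"dz":0,"twist":0}])

```text
time_s: 8.1
tool_pos: [0.4397, 0.41, 0.2668]
ee_rot: [[0.05, 0.999, -0.0], [0.999, -0.05, -0.0], [-0.0, -0.0, -1.0]]
wrist_force: [0.7, 0.0, -1.1]
finger_gap: 0.0097
grip_force: 25.0
```

Run:
```python
from h import *
np.set_printoptions(precision=4,suppress=True)
s=arm.observe(); print(s["time_s"],s["tool_pos"],s["ee_rot"][:,1],s["finger_gap"],s["wrist_force"],s["torque"])
out=np.zeros((420,800,3),np.uint8)
p=cam("scene"); out[:,:420]=cv2.resize(p["pixels"][90:195,270:375],(420,420),interpolation=cv2.INTER_CUBIC)
t=cam("top"); out[:380,420:]=cv2.resize(t["pixels"][175:275,85:185],(380,380),interpolation=cv2.INTER_CUBIC)
cv2.imwrite("pics/h1.png",out[:,:,::-1])
p=cam("wrist");cv2.imwrite("pics/h2.png",p["pixels"][:,:,::-1]); np.savez("pics/h2.npz",X=p["X"],mtx=p["mtx"])
```

```text
8.1 [0.4397 0.41   0.2668] [ 0.9987 -0.0502 -0.0002] 0.009746465776310461 [ 0.6766  0.0031 -1.1237] [-0.0548  0.0435  0.0275]
```

View pics/h2.png

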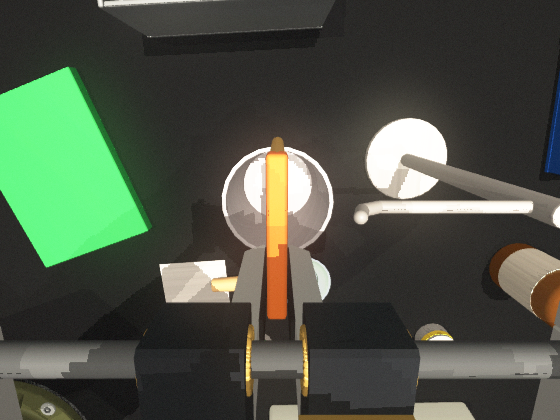

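View pics/h1.png

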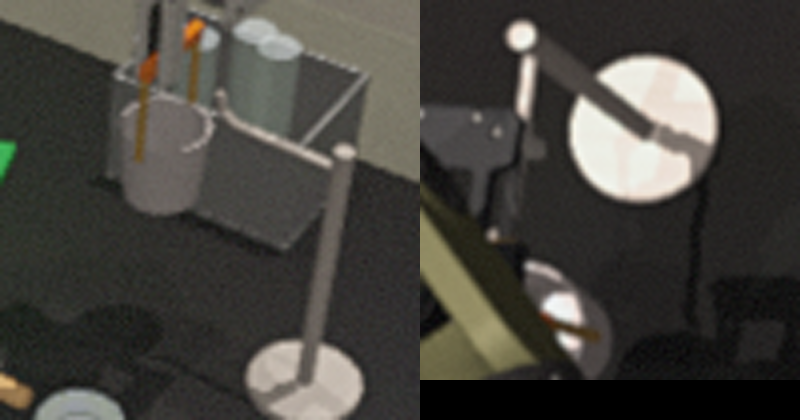

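The wrist view shows the bar vertical at x≈277 (rows 153 to 317), with the rod level at row ≈207 from x=365 to 530 and its tip at (361,217). I'll compute world values.

Run:
```python
from h import *
np.set_printoptions(precision=4,suppress=True)
f=np.load("pics/h2.npz"); p={"X":f["X"],"mtx":f["mtx"]}
bz=.2668+.0188+.007
A,B=onz(p,278,153,bz),onz(p,277,317,bz); print("bar",A,B,(A+B)/2,np.linalg.norm(A-B))
print("tip",onz(p,361,217,.266)); a,b=onz(p,385,208,.24),onz(p,525,207.5,.24); print("rod",a,b,np.degrees(np.arctan2(*(b-a)[[1,0]])))
```

```text
bar [0.4431 0.4702 0.2926] [0.4387 0.3897 0.2926] [0.4409 0.43   0.2926] 0.08059572386049627
tip [0.4857 0.4313 0.266 ]
rod [0.5063 0.4283 0.24  ] [0.5911 0.4244 0.24  ] -2.645867720134504
```

Call:
apply_moves(deltas=[{"claw":1,"dx":0.016,"dy":0,"dz":0,"twist":0},{"claw":1,"dx":0.016,"dy":0,"dz":0,"twist":0},{"claw":1,"dx":0.016,"dy":-0.001,"dz":0,"twist":0},{"claw":1,"dx":0.016,"dy":0,"dz":0,"twist":0},{"claw":1,"dx":0.016,"dy":0,"dz":0,"twist":0},{"claw":1,"dx":0,"dy":0,"dz":0,"twist":0},{"claw":1,"dx":0,"dy":0,"dz":-0.007,"twist":0},{"claw":1,"dx":0,"dy":0,"dz":-0.007,"twist":0},{"claw":1,"dx":0,"dy":0,"dz":-0.007,"twist":0},{"claw":1,"dx":0,"dy":0,"dz":-0.007,"twist":0}])

```text
time_s: 9.25
tool_pos: [0.5191, 0.4098, 0.2383]
ee_rot: [[0.049, 0.999, -0.0], [0.999, -0.049, -0.0], [-0.0, -0.0, -1.0]]
wrist_force: [-0.4, -2.1, -1.5]
finger_gap: 0.0096
grip_force: 25.0
```

Call:
apply_moves(deltas=[{"claw":1,"dx":0,"dy":0,"dz":-0.002,"twist":0},{"claw":1,"dx":0,"dy":0,"dz":-0.001,"twist":0},{"claw":1,"dx":0,"dy":0,"dz":-0.001,"twist":0},{"claw":1,"dx":0,"dy":0,"dz":-0.001,"twist":0},{"claw":1,"dx":0,"dy":0,"dz":0,"twist":0},{"claw":1,"dx":0,"dy":0,"dz":0,"twist":0},{"claw":1,"dx":0,"dy":0,"dz":0,"twist":0},{"claw":1,"dx":0,"dy":0,"dz":0,"twist":0},{"claw":1,"dx":0,"dy":0,"dz":0,"twist":0},{"claw":1,"dx":0,"dy":0,"dz":0,"twist":0}])

```text
time_s: 10.25
tool_pos: [0.5196, 0.4097, 0.234]
ee_rot: [[0.05, 0.999, -0.0], [0.999, -0.05, 0.0], [0.0, -0.0, -1.0]]
wrist_force: [0.7, 0.0, -0.2]
finger_gap: 0.0096
grip_force: 25.0
```

Call:
apply_moves(deltas=[{"claw":1,"dx":0,"dy":0,"dz":-0.0005,"twist":0},{"claw":1,"dx":0,"dy":0,"dz":-0.0005,"twist":0},{"claw":1,"dx":0,"dy":0,"dz":0,"twist":0},{"claw":1,"dx":0,"dy":0,"dz":0,"twist":0},{"claw":1,"dx":0,"dy":0,"dz":0,"twist":0},{"claw":1,"dx":0,"dy":0,"dz":0,"twist":0},{"claw":1,"dx":0,"dy":0,"dz":0,"twist":0},{"claw":1,"dx":0,"dy":0,"dz":0,"twist":0},{"claw":1,"dx":0,"dy":0,"dz":0,"twist":0},{"claw":1,"dx":0,"dy":0,"dz":0,"twist":0}])

```text
time_s: 11.25
tool_pos: [0.5196, 0.4098, 0.2329]
ee_rot: [[0.05, 0.999, -0.0], [0.999, -0.05, 0.0], [0.0, -0.0, -1.0]]
wrist_force: [0.7, 0.3, -0.6]
finger_gap: 0.0096
grip_force: 25.0
```

Call:
apply_moves(deltas=[{"claw":1,"dx":0,"dy":0,"dz":-0.0005,"twist":0},{"claw":1,"dx":0,"dy":0,"dz":-0.0005,"twist":0},{"claw":1,"dx":0,"dy":0,"dz":0,"twist":0},{"claw":1,"dx":0,"dy":0,"dz":0,"twist":0},{"claw":1,"dx":0,"dy":0,"dz":0,"twist":0},{"claw":1,"dx":0,"dy":0,"dz":0,"twist":0},{"claw":1,"dx":0,"dy":0,"dz":0,"twist":0},{"claw":1,"dx":0,"dy":0,"dz":0,"twist":0},{"claw":1,"dx":0,"dy":0,"dz":0,"twist":0},{"claw":1,"dx":0,"dy":0,"dz":0,"twist":0}])

```text
time_s: 12.25
tool_pos: [0.5197, 0.4098, 0.2322]
ee_rot: [[0.05, 0.999, 0.0], [0.999, -0.05, 0.0], [0.0, 0.0, -1.0]]
wrist_force: [-0.9, -1.8, 4.8]
finger_gap: 0.0097
grip_force: 25.0
```

Call:
apply_moves(deltas=[{"claw":0.9,"dx":0,"dy":0,"dz":0.0005,"twist":0},{"claw":0.8,"dx":0,"dy":0,"dz":0,"twist":0},{"claw":0.75,"dx":0,"dy":0,"dz":0,"twist":0},{"claw":0.7,"dx":0,"dy":0,"dz":0,"twist":0},{"claw":0.6,"dx":0,"dy":0,"dz":0,"twist":0},{"claw":0.5,"dx":0,"dy":0,"dz":0,"twist":0},{"claw":0.5,"dx":0,"dy":0,"dz":0,"twist":0},{"claw":0.5,"dx":0,"dy":0,"dz":0.005,"twist":0},{"claw":0.5,"dx":0,"dy":0,"dz":0.015,"twist":0},{"claw":0.5,"dx":0,"dy":0,"dz":0.03,"twist":0}])

```text
time_s: 13.25
tool_pos: [0.5191, 0.4094, 0.2813]
ee_rot: [[0.05, 0.999, -0.003], [0.999, -0.05, -0.002], [-0.002, -0.003, -1.0]]
wrist_force: [0.4, 0.4, 0.5]
finger_gap: 0.0234
grip_force: 0.0
```

Call:
apply_moves(deltas=[{"claw":0.5,"dx":0,"dy":0,"dz":0.03,"twist":0},{"claw":0.5,"dx":0,"dy":0,"dz":0.02,"twist":0},{"claw":0.5,"dx":-0.01,"dy":-0.03,"dz":0,"twist":0},{"claw":0.5,"dx":-0.01,"dy":-0.03,"dz":0,"twist":0},{"claw":0.5,"dx":-0.01,"dy":-0.03,"dz":0,"twist":0},{"claw":0.5,"dx":-0.01,"dy":-0.03,"dz":0,"twist":0},{"claw":0.7,"dx":-0.01,"dy":-0.035,"dz":0,"twist":0},{"claw":0.9,"dx":-0.01,"dy":-0.04,"dz":0,"twist":0},{"claw":1,"dx":-0.01,"dy":-0.04,"dz":0,"twist":0},{"claw":1,"dx":-0.003,"dy":-0.04,"dz":0,"twist":0}])

```text
time_s: 14.25
tool_pos: [0.4457, 0.1334, 0.3332]
ee_rot: [[0.049, 0.999, 0.001], [0.999, -0.049, 0.0], [0.0, 0.001, -1.0]]
wrist_force: [-0.2, -0.3, -0.3]
finger_gap: 0.0004
grip_force: 0.0
```

Run:
```python
from h import *
np.set_printoptions(precision=4,suppress=True)
s=arm.observe(); print(s["time_s"],s["tool_pos"],s["ee_rot"][:,1],s["finger_gap"],s["wrist_force"])
out=np.zeros((420,800,3),np.uint8)
p=cam("scene"); out[:,:420]=cv2.resize(p["pixels"][90:195,270:375],(420,420),interpolation=cv2.INTER_CUBIC)
t=cam("top"); out[:380,420:]=cv2.resize(t["pixels"][175:275,85:185],(380,380),interpolation=cv2.INTER_CUBIC)
cv2.imwrite("pics/h3.png",out[:,:,::-1])
```

```text
14.25 [0.4457 0.1334 0.3332] [ 0.9988 -0.0491  0.0011] 0.0004227055715533938 [-0.234  -0.3289 -0.294 ]
```

View pics/h3.png

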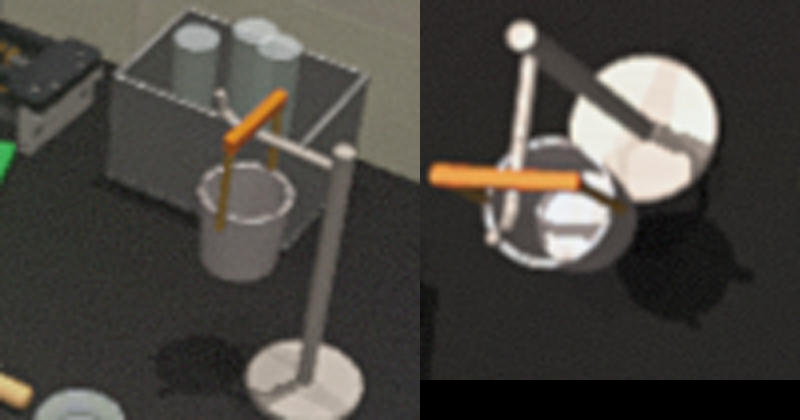

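The pail hangs level and centred on the rod. Next, the zero key.

Call:
apply_moves(deltas=[{"claw":1,"dx":0.0018,"dy":-0.0356,"dz":0,"twist":0},{"claw":1,"dx":0,"dy":-0.0356,"dz":0,"twist":0},{"claw":1,"dx":0,"dy":-0.0356,"dz":-0.02,"twist":0},{"claw":1,"dx":0,"dy":-0.0356,"dz":-0.02,"twist":0},{"claw":1,"dx":0,"dy":-0.0356,"dz":-0.025,"twist":0},{"claw":1,"dx":0,"dy":-0.0356,"dz":-0.03,"twist":0},{"claw":1,"dx":0,"dy":-0.0353,"dz":-0.03,"twist":0},{"claw":1,"dx":0,"dy":0,"dz":-0.04,"twist":0},{"claw":1,"dx":0,"dy":0,"dz":-0.04,"twist":0},{"claw":1,"dx":0,"dy":0,"dz":-0.028,"twist":0}])

```text
time_s: 15.35
tool_pos: [0.448, -0.1138, 0.0974]
ee_rot: [[0.05, 0.999, -0.001], [0.999, -0.05, 0.001], [0.001, -0.001, -1.0]]
wrist_force: [0.1, -0.2, 0.4]
finger_gap: 0.0002
grip_force: 0.0
```

Run:
```python
from h import *
np.set_printoptions(precision=4,suppress=True)
p=cam("wrist"); s=arm.observe(); print(s["tool_pos"],s["ee_rot"][:,1]); cv2.imwrite("pics/k1.png",p["pixels"][:,:,::-1])
print("tip px",proj(p,s["tool_pos"]),"key px",proj(p,[.4475,-.1155,.067]))
hsv=cv2.cvtColor(p["pixels"],cv2.COLOR_RGB2HSV); m=cv2.inRange(hsv,np.array((45,100,40)),np.array((85,255,255))); ys,xs=np.nonzero(m); print(len(xs),np.median(xs),np.median(ys))
```

```text
[ 0.4465 -0.1132  0.094 ] [ 0.9987 -0.0497 -0.0062]
tip px [274.6529 255.4384] key px [276.7346 242.3086]
527 275.0 239.0
```

View pics/k1.png

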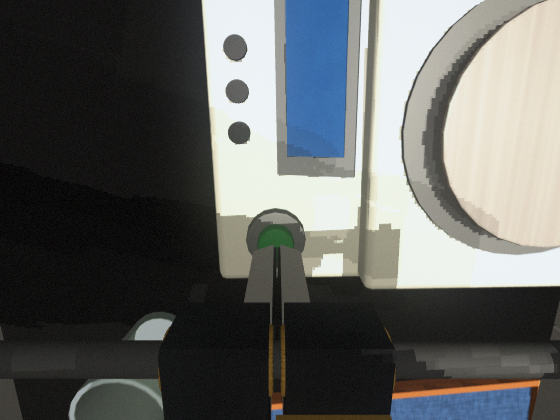

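Call:
apply_moves(deltas=[{"claw":1,"dx":0,"dy":0,"dz":-0.01,"twist":0},{"claw":1,"dx":0,"dy":0,"dz":-0.01,"twist":0},{"claw":1,"dx":0,"dy":0,"dz":-0.004,"twist":0},{"claw":1,"dx":0,"dy":0,"dz":-0.002,"twist":0},{"claw":1,"dx":0,"dy":0,"dz":-0.002,"twist":0},{"claw":1,"dx":0,"dy":0,"dz":-0.002,"twist":0},{"claw":1,"dx":0,"dy":0,"dz":0,"twist":0},{"claw":1,"dx":0,"dy":0,"dz":0,"twist":0},{"claw":1,"dx":0,"dy":0,"dz":0,"twist":0},{"claw":1,"dx":0,"dy":0,"dz":0,"twist":0}])

```text
time_s: 16.4
tool_pos: [0.4485, -0.1142, 0.0695]
ee_rot: [[0.05, 0.999, 0.0], [0.999, -0.05, -0.0], [-0.0, 0.0, -1.0]]
wrist_force: [-0.1, -0.4, 0.7]
finger_gap: 0.0003
grip_force: 0.0
```

Call:
apply_moves(deltas=[{"claw":1,"dx":-0.001,"dy":-0.001,"dz":-0.002,"twist":0},{"claw":1,"dx":0,"dy":0,"dz":-0.002,"twist":0},{"claw":1,"dx":0,"dy":0,"dz":-0.002,"twist":0},{"claw":1,"dx":0,"dy":0,"dz":-0.0015,"twist":0},{"claw":1,"dx":0,"dy":0,"dz":-0.001,"twist":0},{"claw":1,"dx":0,"dy":0,"dz":0,"twist":0},{"claw":1,"dx":0,"dy":0,"dz":0,"twist":0},{"claw":1,"dx":0,"dy":0,"dz":0,"twist":0},{"claw":1,"dx":0,"dy":0,"dz":0,"twist":0},{"claw":1,"dx":0,"dy":0,"dz":0,"twist":0}])

```text
time_s: 17.4
tool_pos: [0.4475, -0.1153, 0.0612]
ee_rot: [[0.05, 0.999, 0.0], [0.999, -0.05, -0.0], [-0.0, 0.0, -1.0]]
wrist_force: [-2.1, -0.6, 7.7]
finger_gap: 0.0004
grip_force: 3.7
```

Call:
apply_moves(deltas=[{"claw":1,"dx":0,"dy":0,"dz":0.02,"twist":0},{"claw":1,"dx":0,"dy":0,"dz":0.04,"twist":0},{"claw":1,"dx":0,"dy":0,"dz":0.04,"twist":0},{"claw":0.5,"dx":-0.006,"dy":0.04,"dz":0.03,"twist":1},{"claw":0,"dx":-0.006,"dy":0.04,"dz":0.03,"twist":1},{"claw":-0.4,"dx":-0.006,"dy":0.04,"dz":0.02,"twist":0.9},{"claw":-0.4,"dx":-0.006,"dy":0.04,"dz":0.01,"twist":0},{"claw":-0.4,"dx":-0.006,"dy":0.04,"dz":0,"twist":0},{"claw":-0.4,"dx":-0.006,"dy":0.04,"dz":0,"twist":0},{"claw":-0.4,"dx":-0.006,"dy":0.04,"dz":0,"twist":0}])

```text
time_s: 18.4
tool_pos: [0.4048, 0.1659, 0.2504]
ee_rot: [[-0.001, 1.0, -0.0], [1.0, 0.001, 0.0], [0.0, -0.0, -1.0]]
wrist_force: [0.6, -0.6, 0.9]
finger_gap: 0.053
grip_force: 0.0
```

```bash
cat >> h.py <<'E'
def weights(p, zb, win=None):
    """per-outline: centre from the knob top & the body top"""
    r=[]
    for o in finder.outline_of(p,"w1")[:5]:
        ys,xs=np.nonzero(o["pixels"]); r.append((round(o["p"],2),len(xs),xs.min(),xs.max(),ys.min(),ys.max(),onz(p,xs.mean(),ys.mean(),zb)))
    return r
E
python3 - <<'E'
from h import *
np.set_printoptions(precision=4,suppress=True)
cam("wrist"); p=cam("wrist"); s=arm.observe(); print(s["tool_pos"],s["ee_rot"][:,1],s["finger_gap"]); cv2.imwrite("pics/k2.png",p["pixels"][:,:,::-1])
for r in weights(p,.025): print(r)
for d in finder.search_frame(p,"w1"): print(d["at"],d["p"])
# pan fit
g=cv2.cvtColor(p["pixels"],cv2.COLOR_RGB2GRAY)
t=cam("top")
for r in weights(t,.025): print("top",r)
o=finder.outline_of(t,"pan_top")[0]; cs,_=cv2.findContours(o["pixels"].astype(np.uint8),0,2); e=cv2.fitEllipse(max(cs,key=len)); print("pan",o["p"],e,onz(t,*e[0],.091))
o=finder.outline_of(p,"pan_top")
if o:cs,_=cv2.findContours(o[0]["pixels"].astype(np.uint8),0,2); e=cv2.fitEllipse(max(cs,key=len)); print("panw",o[0]["p"],e,onz(p,*e[0],.091))
E
```

```text
[0.4045 0.1676 0.2502] [ 1.      0.0052 -0.0007] 0.0608817328867694
(0.86, 1965, np.int64(346), np.int64(397), np.int64(154), np.int64(202), array([0.5133, 0.1757, 0.025 ]))
(0.71, 1102, np.int64(256), np.int64(291), np.int64(167), np.int64(204), array([0.3999, 0.1659, 0.025 ]))
(0.66, 1869, np.int64(458), np.int64(515), np.int64(167), np.int64(209), array([0.6481, 0.1642, 0.025 ]))
[0.4034, 0.1699, 0.0275] 0.86
[0.6432, 0.1708, 0.031] 0.79
[0.5054, 0.1795, 0.0335] 0.79
top (0.77, 307, np.int64(236), np.int64(254), np.int64(180), np.int64(199), array([0.6484, 0.1642, 0.025 ]))
top (0.43, 50, np.int64(242), np.int64(247), np.int64(282), np.int64(294), array([0.3988, 0.1611, 0.025 ]))
pan 0.89 ((331.26104736328125, 202.96412658691406), (50.67717742919922, 53.20856857299805), 109.24270629882812) [ 0.6007 -0.0504  0.091 ]
```

View pics/k2.png

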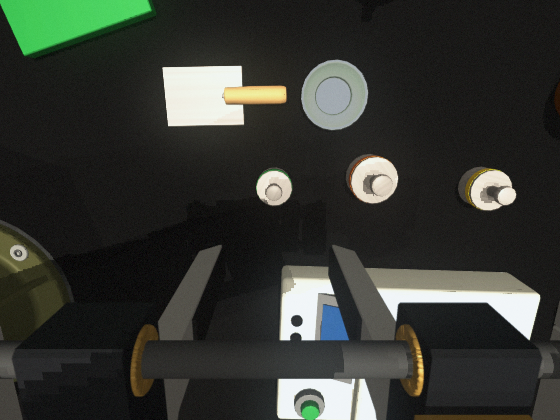

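w1 is at (274,188) with its knob at (274,191), w3 at (372,180) with its knob at (382,185), and w2 at (487,190) with its knob at (506,196).

```bash
cat >> h.py <<'E'
W={"w1":(.021,.028,.054,.009),"w2":(.024,.031,.060,.0105),"w3":(.027,.034,.065,.012)}
def fitw(p,n,g0):
    """fit weight xy: match white silhouette (body cylinder+knob) by IoU"""
    from scipy.optimize import minimize
    R,h,H,k=W[n]; a=np.linspace(0,2*np.pi,40,endpoint=False)
    u,v=proj(p,[*g0,h]).astype(int); B=60; u0,v0=max(u-B,0),max(v-B,0)
    img=p["pixels"][v0:v+B,u0:u+B].astype(float).max(2); S=8
    obs=cv2.resize((img>75).astype(np.float32),None,fx=4,fy=4)
    def mask(x):
        m=np.zeros(obs.shape,np.float32)
        for r,zs in ((R,(0,h)),(k,(H-k,H))):
            pts=np.array([proj(p,[x[0]+r*np.cos(t),x[1]+r*np.sin(t),z]) for z in zs for t in a])
            hull=cv2.convexHull((((pts-[u0,v0]+.5)*4)).astype(np.float32)); cv2.fillConvexPoly(m,np.round(hull*16).astype(np.int32),1,shift=4)
        return m
    def c(x):
        m=mask(x); return -np.minimum(m,obs).sum()/np.maximum(m,obs).sum()
    g=min(((g0[0]+i*.004,g0[1]+j*.004) for i in range(-4,5) for j in range(-4,5)),key=c)
    r=minimize(c,g,method="Nelder-Mead",options=dict(initial_simplex=[g,(g[0]+.003,g[1]),(g[0],g[1]+.003)]))
    return r.x,-r.fun
E
python3 - <<'E'
from h import *
np.set_printoptions(precision=4,suppress=True)
p=cam("wrist")
print([onz(p,*q)[:2] for q in((274,191,.054),(382,185,.065),(506,196,.06))])
print([onz(p,*q)[:2] for q in((274,187,.028),(374,181,.034),(489,191,.031))])
for n,g in(("w1",(.402,.166)),("w3",(.514,.177)),("w2",(.649,.165))): print(n,fitw(p,n,g))
E
```

```text
[array([0.4023, 0.1591]), array([0.516 , 0.1679]), array([0.6519, 0.155 ])]
[array([0.4021, 0.1582]), array([0.516 , 0.1664]), array([0.6505, 0.1542])]
w1 (array([0.3996, 0.1639]), np.float64(0.9096607565879822))
w3 (array([0.5144, 0.1747]), np.float64(0.7795097231864929))
w2 (array([0.6509, 0.1631]), np.float64(0.812542736530304))
```

Call:
apply_moves(deltas=[{"claw":-0.4,"dx":-0.0045,"dy":-0.001,"dz":-0.04,"twist":0},{"claw":-0.4,"dx":0,"dy":0,"dz":-0.04,"twist":0},{"claw":-0.4,"dx":0,"dy":0,"dz":-0.04,"twist":0},{"claw":-0.5,"dx":0,"dy":0,"dz":-0.02,"twist":0},{"claw":-0.6,"dx":0,"dy":0,"dz":0,"twist":0},{"claw":-0.6,"dx":0,"dy":0,"dz":0,"twist":0},{"claw":-0.6,"dx":0,"dy":0,"dz":0,"twist":0},{"claw":-0.6,"dx":0,"dy":0,"dz":0,"twist":0},{"claw":-0.6,"dx":0,"dy":0,"dz":0,"twist":0},{"claw":-0.6,"dx":0,"dy":0,"dz":0,"twist":0}])

```text
time_s: 19.85
tool_pos: [0.4012, 0.1633, 0.111]
ee_rot: [[-0.001, 1.0, 0.001], [1.0, 0.001, 0.0], [0.0, 0.001, -1.0]]
wrist_force: [1.3, 0.3, -0.5]
finger_gap: 0.0748
grip_force: 0.0
```

Run:
```python
from h import *
np.set_printoptions(precision=4,suppress=True)
p=cam("wrist"); s=arm.observe(); print(s["tool_pos"],s["ee_rot"][:,1],s["finger_gap"]); cv2.imwrite("pics/k3.png",p["pixels"][:,:,::-1])
for r in weights(p,.025): print(r)
print(fitw(p,"w1",(.4,.163)))
u,v=proj(p,[.4,.164,.028]).astype(int); print(u,v, proj(p,[.4,.164,.054]))
im=p["pixels"][v-60:v+60,u-60:u+60,::-1]; cv2.imwrite("pics/k3c.png",cv2.resize(im,(480,480)))
```

```text
[0.4011 0.1633 0.1108] [1.     0.001  0.0005] 0.07506947263948954
(0.97, 586, np.int64(543), np.int64(559), np.int64(187), np.int64(234), array([0.6165, 0.1668, 0.025 ]))
(0.71, 4859, np.int64(380), np.int64(463), np.int64(163), np.int64(237), array([0.5137, 0.1759, 0.025 ]))
(0.58, 2400, np.int64(249), np.int64(302), np.int64(183), np.int64(240), array([0.3999, 0.1663, 0.025 ]))
(array([0.3998, 0.1646]), np.float64(0.9378138184547424))
275 215 [275.6558 225.9331]
```

View pics/k3c.png

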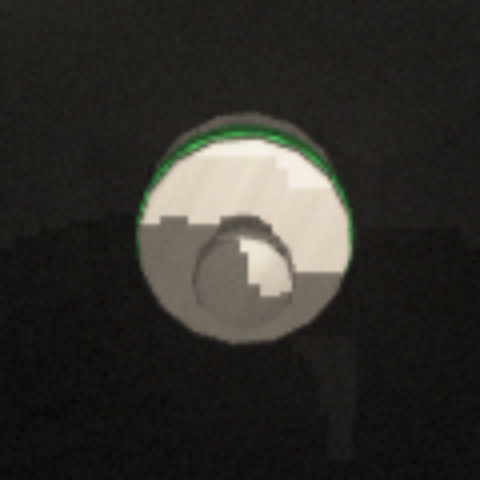

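Call:
apply_moves(deltas=[{"claw":-0.6,"dx":-0.001,"dy":0.001,"dz":-0.03,"twist":0},{"claw":-0.6,"dx":0,"dy":0,"dz":-0.03,"twist":0},{"claw":-0.6,"dx":0,"dy":0,"dz":-0.025,"twist":0},{"claw":-0.6,"dx":0,"dy":0,"dz":-0.012,"twist":0},{"claw":-0.6,"dx":0,"dy":0,"dz":-0.0075,"twist":0},{"claw":-0.4,"dx":0,"dy":0,"dz":0,"twist":0},{"claw":-0.2,"dx":0,"dy":0,"dz":0,"twist":0},{"claw":0,"dx":0,"dy":0,"dz":0,"twist":0},{"claw":0.1,"dx":0,"dy":0,"dz":0,"twist":0},{"claw":0.2,"dx":0,"dy":0,"dz":0,"twist":0}], newtons=20)

```text
time_s: 20.95
tool_pos: [0.4003, 0.1644, 0.0065]
ee_rot: [[-0.001, 1.0, 0.001], [1.0, 0.001, 0.0], [0.0, 0.001, -1.0]]
wrist_force: [-0.7, -0.9, 3.7]
finger_gap: 0.0417
grip_force: 20.0
```

Call:
apply_moves(deltas=[{"claw":0.3,"dx":0,"dy":0,"dz":0,"twist":0},{"claw":0.5,"dx":0,"dy":0,"dz":0,"twist":0},{"claw":0.7,"dx":0,"dy":0,"dz":0,"twist":0},{"claw":1,"dx":0,"dy":0,"dz":0,"twist":0},{"claw":1,"dx":0,"dy":0,"dz":0,"twist":0},{"claw":1,"dx":0,"dy":0,"dz":0,"twist":0},{"claw":1,"dx":0,"dy":0,"dz":0,"twist":0},{"claw":1,"dx":0,"dy":0,"dz":0.005,"twist":0},{"claw":1,"dx":0,"dy":0,"dz":0.02,"twist":0},{"claw":1,"dx":0,"dy":0,"dz":0.035,"twist":0}])

```text
time_s: 21.95
tool_pos: [0.3986, 0.1638, 0.0653]
ee_rot: [[-0.001, 1.0, -0.004], [1.0, 0.001, -0.001], [-0.001, -0.004, -1.0]]
wrist_force: [0.6, 0.4, -1.8]
finger_gap: 0.0415
grip_force: 20.0
```

Run:
```python
from h import *
np.set_printoptions(precision=4,suppress=True)
t=cam("top"); s=cam("scene")
for n,p in(("top",t),("scene",s)):
    for o in finder.outline_of(p,"pan_top")[:1]:
        cs,_=cv2.findContours(o["pixels"].astype(np.uint8),0,2); c=max(cs,key=len); e=cv2.fitEllipse(cv2.convexHull(c)); print(n,o["p"],e,onz(p,*e[0],.091))
    # fit circle r=.065 at z .091 & disc bottom to outline
    from scipy.optimize import least_squares
    pts=np.array([onz(p,*q,.091)[:2] for q in cv2.convexHull(c)[:,0,:].astype(float)])
    r=least_squares(lambda x:np.hypot(*(pts-x[:2]).T)-x[2],[.6,-.05,.065],loss="soft_l1",f_scale=.001).x; print(n,"circle",r)
o=arm.observe(); print(o["tool_pos"],o["wrist_force"],o["finger_gap"])
cv2.imwrite("pics/t2.png",cv2.resize(t["pixels"][155:300,275:390,::-1],None,fx=4,fy=4))
```

```text
top 0.71 ((331.23895263671875, 203.01385498046875), (51.9752311706543, 53.94816970825195), 119.35198974609375) [ 0.6006 -0.0503  0.091 ]
top circle [ 0.6012 -0.0503  0.0646]
scene 0.98 ((269.23541259765625, 266.10748291015625), (39.22634506225586, 46.16731643676758), 87.89865112304688) [ 0.6057 -0.0561  0.091 ]
scene circle [ 0.6046 -0.0541  0.0647]
[0.4    0.1643 0.0661] [ 0.7469 -0.8789 -3.751 ] 0.041927469309409625
```

View pics/t2.png

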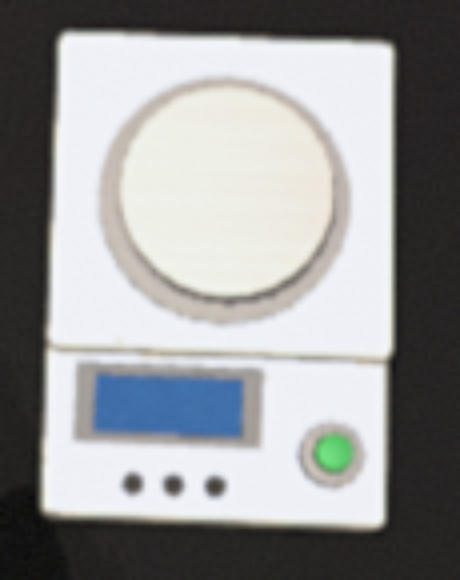

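Call:
apply_moves(deltas=[{"claw":1,"dx":0,"dy":0,"dz":0.04,"twist":0},{"claw":1,"dx":0,"dy":0,"dz":0.035,"twist":0},{"claw":1,"dx":0.025,"dy":-0.027,"dz":0.02,"twist":0},{"claw":1,"dx":0.0253,"dy":-0.027,"dz":0.01,"twist":0},{"claw":1,"dx":0.0253,"dy":-0.027,"dz":0,"twist":0},{"claw":1,"dx":0.0253,"dy":-0.027,"dz":0,"twist":0},{"claw":1,"dx":0.0253,"dy":-0.027,"dz":0,"twist":0},{"claw":1,"dx":0.0253,"dy":-0.027,"dz":0,"twist":0},{"claw":1,"dx":0.0253,"dy":-0.027,"dz":0,"twist":0},{"claw":1,"dx":0.0252,"dy":-0.0263,"dz":0,"twist":0}])

```text
time_s: 23.15
tool_pos: [0.6023, -0.0523, 0.1688]
ee_rot: [[-0.001, 1.0, -0.003], [1.0, 0.001, 0.0], [0.0, -0.003, -1.0]]
wrist_force: [0.5, 1.0, -2.6]
finger_gap: 0.0416
grip_force: 20.0
```

Call:
apply_moves(deltas=[{"claw":1,"dx":0,"dy":0,"dz":-0.02,"twist":0},{"claw":1,"dx":0,"dy":0,"dz":-0.02,"twist":0},{"claw":1,"dx":0,"dy":0,"dz":-0.015,"twist":0},{"claw":1,"dx":0,"dy":0,"dz":0,"twist":0},{"claw":1,"dx":0,"dy":0,"dz":0,"twist":0},{"claw":1,"dx":0,"dy":0,"dz":0,"twist":0},{"claw":1,"dx":0,"dy":0,"dz":0,"twist":0},{"claw":1,"dx":0,"dy":0,"dz":0,"twist":0},{"claw":1,"dx":0,"dy":0,"dz":0,"twist":0},{"claw":1,"dx":0,"dy":0,"dz":0,"twist":0}])

```text
time_s: 24.15
tool_pos: [0.602, -0.051, 0.1162]
ee_rot: [[-0.001, 1.0, 0.0], [1.0, 0.001, -0.0], [-0.0, 0.0, -1.0]]
wrist_force: [0.0, -0.1, -2.4]
finger_gap: 0.0419
grip_force: 20.0
```

Run:
```python
from h import *
np.set_printoptions(precision=4,suppress=True)
p=cam("wrist"); o=arm.observe(); print(o["tool_pos"],o["wrist_force"],o["finger_gap"])
im=p["pixels"].copy()
for c,r in(((.602,-.051),.065),):
    for z in(.091,):
        a=np.linspace(0,6.28,100); pts=np.array([proj(p,[c[0]+r*np.cos(t),c[1]+r*np.sin(t),z]) for t in a]).astype(int); cv2.polylines(im,[pts.reshape(-1,1,2)],True,(255,0,0),1)
cv2.imwrite("pics/p1.png",im[:,:,::-1])
```

```text
[ 0.602  -0.051   0.1161] [-0.1141 -0.3732 -2.2843] 0.04183964306544902
```

View pics/p1.png

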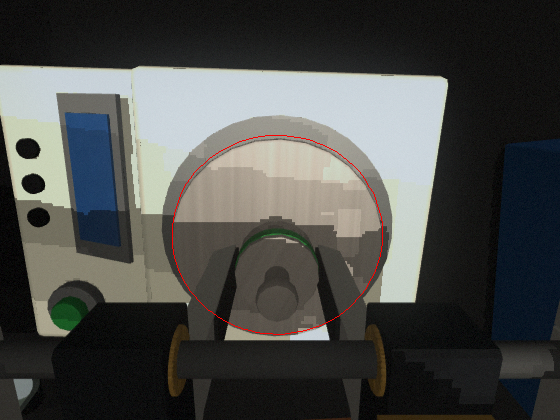

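The projected red circle matches the pan left to right (x 173 to 383). At the top it sits about 4 px too far from the robot, so the pan centre is near y=-0.053.

Call:
apply_moves(deltas=[{"claw":1,"dx":0,"dy":-0.002,"dz":-0.008,"twist":0},{"claw":1,"dx":0,"dy":0,"dz":-0.006,"twist":0},{"claw":1,"dx":0,"dy":0,"dz":-0.003,"twist":0},{"claw":1,"dx":0,"dy":0,"dz":-0.001,"twist":0},{"claw":1,"dx":0,"dy":0,"dz":-0.001,"twist":0},{"claw":1,"dx":0,"dy":0,"dz":-0.0005,"twist":0},{"claw":1,"dx":0,"dy":0,"dz":-0.0005,"twist":0},{"claw":1,"dx":0,"dy":0,"dz":0,"twist":0},{"claw":1,"dx":0,"dy":0,"dz":0,"twist":0},{"claw":1,"dx":0,"dy":0,"dz":0,"twist":0}])

```text
time_s: 25.2
tool_pos: [0.602, -0.053, 0.0961]
ee_rot: [[-0.001, 1.0, 0.0], [1.0, 0.001, -0.0], [-0.0, 0.0, -1.0]]
wrist_force: [-1.4, -0.4, -0.6]
finger_gap: 0.0417
grip_force: 20.0
```

Call:
apply_moves(deltas=[{"claw":1,"dx":0,"dy":0,"dz":-0.0005,"twist":0},{"claw":1,"dx":0,"dy":0,"dz":-0.0003,"twist":0},{"claw":0.2,"dx":0,"dy":0,"dz":0,"twist":0},{"claw":0.1,"dx":0,"dy":0,"dz":0,"twist":0},{"claw":0,"dx":0,"dy":0,"dz":0,"twist":0},{"claw":-0.1,"dx":0,"dy":0,"dz":0,"twist":0},{"claw":-0.2,"dx":0,"dy":0,"dz":0,"twist":0},{"claw":-0.3,"dx":0,"dy":0,"dz":0,"twist":0},{"claw":-0.3,"dx":0,"dy":0,"dz":0,"twist":0},{"claw":-0.3,"dx":0,"dy":0,"dz":0,"twist":0}])

```text
time_s: 26.2
tool_pos: [0.602, -0.053, 0.0952]
ee_rot: [[-0.001, 1.0, -0.0], [1.0, 0.001, -0.0], [-0.0, -0.0, -1.0]]
wrist_force: [0.8, -0.4, 0.4]
finger_gap: 0.0611
grip_force: 0.0
```

Call:
apply_moves(deltas=[{"claw":-0.3,"dx":0,"dy":0,"dz":0,"twist":0},{"claw":-0.3,"dx":0,"dy":0,"dz":0,"twist":0},{"claw":-0.3,"dx":0,"dy":0,"dz":0,"twist":0},{"claw":-0.3,"dx":0,"dy":0,"dz":0,"twist":0},{"claw":-0.3,"dx":0,"dy":0,"dz":0,"twist":0},{"claw":-0.3,"dx":0,"dy":0,"dz":0,"twist":0},{"claw":-0.3,"dx":0,"dy":0,"dz":0,"twist":0},{"claw":-0.3,"dx":0,"dy":0,"dz":0,"twist":0},{"claw":-0.3,"dx":0,"dy":0,"dz":0,"twist":0},{"claw":-0.3,"dx":0,"dy":0,"dz":0,"twist":0}])

```text
time_s: 27.2
tool_pos: [0.602, -0.053, 0.0952]
ee_rot: [[-0.001, 1.0, -0.0], [1.0, 0.001, -0.0], [-0.0, -0.0, -1.0]]
wrist_force: [0.2, 0.2, -0.1]
finger_gap: 0.0612
grip_force: 0.0
```

Run:
```python
from h import *
np.set_printoptions(precision=4,suppress=True)
p=cam("wrist"); o=arm.observe(); print(o["tool_pos"],o["wrist_force"],o["finger_gap"])
W["w1"]=(.021,.117,.143,.009)
g=(.602,-.053)
out=finder.outline_of(p,"w1")
for q in out[:2]: 
    ys,xs=np.nonzero(q["pixels"]); print(q["p"],xs.min(),xs.max(),ys.min(),ys.max())
print("pred body-top centre, knob",proj(p,[*g,.117]),proj(p,[*g,.143]), proj(p,[g[0]-.021,g[1],.117]),proj(p,[g[0]+.021,g[1],.117]))
c=p["pixels"][150:340,170:390,::-1]; cv2.imwrite("pics/p2.png",cv2.resize(c,None,fx=3,fy=3))
```

```text
[ 0.602  -0.053   0.0952] [-0.9871 -0.2107  0.3214] 0.06081371907731991
0.79 234 319 222 321
pred body-top centre, knob [277.6191 276.3651] [277.7522 303.9058] [234.7926 276.2804] [320.4487 276.4498]
```

Call:
apply_moves(deltas=[{"claw":-0.3,"dx":0,"dy":0,"dz":0,"twist":0},{"claw":-0.3,"dx":0,"dy":0,"dz":0,"twist":0},{"claw":-0.3,"dx":0,"dy":0,"dz":0,"twist":0},{"claw":-0.3,"dx":0,"dy":0,"dz":0,"twist":0},{"claw":-0.2,"dx":0,"dy":0,"dz":0,"twist":0},{"claw":-0.1,"dx":0,"dy":0,"dz":0,"twist":0},{"claw":0.05,"dx":0,"dy":0,"dz":0,"twist":0},{"claw":0.2,"dx":0,"dy":0,"dz":0,"twist":0},{"claw":1,"dx":0,"dy":0,"dz":0,"twist":0},{"claw":1,"dx":0,"dy":0,"dz":0,"twist":0}])

```text
time_s: 28.3
tool_pos: [0.602, -0.053, 0.0952]
ee_rot: [[-0.001, 1.0, 0.0], [1.0, 0.001, 0.0], [0.0, 0.0, -1.0]]
wrist_force: [-0.0, 1.1, 0.5]
finger_gap: 0.0416
grip_force: 20.0
```

Call:
apply_moves(deltas=[{"claw":1,"dx":0,"dy":0,"dz":0.003,"twist":0},{"claw":1,"dx":0,"dy":0,"dz":0.022,"twist":0},{"claw":1,"dx":0,"dy":0,"dz":0.04,"twist":0},{"claw":1,"dx":-0.018,"dy":-0.034,"dz":0,"twist":0},{"claw":1,"dx":-0.018,"dy":-0.034,"dz":0,"twist":0},{"claw":1,"dx":-0.018,"dy":-0.034,"dz":0,"twist":0},{"claw":1,"dx":-0.018,"dy":-0.034,"dz":0,"twist":0},{"claw":1,"dx":-0.018,"dy":-0.034,"dz":0,"twist":0},{"claw":1,"dx":-0.018,"dy":-0.034,"dz":0,"twist":0},{"claw":1,"dx":-0.018,"dy":-0.034,"dz":0,"twist":0}])

```text
time_s: 29.3
tool_pos: [0.4749, -0.2921, 0.1602]
ee_rot: [[-0.001, 1.0, -0.0], [1.0, 0.001, 0.0], [0.0, -0.0, -1.0]]
wrist_force: [0.1, -0.4, -3.3]
finger_gap: 0.0418
grip_force: 20.0
```

Call:
apply_moves(deltas=[{"claw":1,"dx":-0.018,"dy":-0.034,"dz":0,"twist":0},{"claw":1,"dx":-0.018,"dy":-0.034,"dz":0,"twist":0},{"claw":1,"dx":0,"dy":0,"dz":-0.03,"twist":0},{"claw":1,"dx":0,"dy":0,"dz":-0.035,"twist":0},{"claw":1,"dx":0,"dy":0,"dz":-0.035,"twist":0},{"claw":1,"dx":0,"dy":0,"dz":-0.025,"twist":0},{"claw":1,"dx":0,"dy":0,"dz":-0.01,"twist":0},{"claw":1,"dx":0,"dy":0,"dz":0,"twist":0},{"claw":1,"dx":0,"dy":0,"dz":0,"twist":0},{"claw":1,"dx":0,"dy":0,"dz":0,"twist":0}])

```text
time_s: 30.3
tool_pos: [0.4406, -0.3596, 0.0268]
ee_rot: [[-0.001, 1.0, 0.002], [1.0, 0.001, -0.002], [-0.002, 0.002, -1.0]]
wrist_force: [0.6, -0.9, -2.4]
finger_gap: 0.0416
grip_force: 20.0
```

Run:
```python
from h import *
np.set_printoptions(precision=4,suppress=True)
p=cam("wrist"); o=arm.observe(); print(o["tool_pos"],o["wrist_force"],o["finger_gap"])
cv2.imwrite("pics/p3.png",p["pixels"][:,:,::-1])
```

```text
[ 0.4405 -0.3595  0.0266] [ 0.574   0.9259 -2.9005] 0.04150555979269427
```

View pics/p3.png

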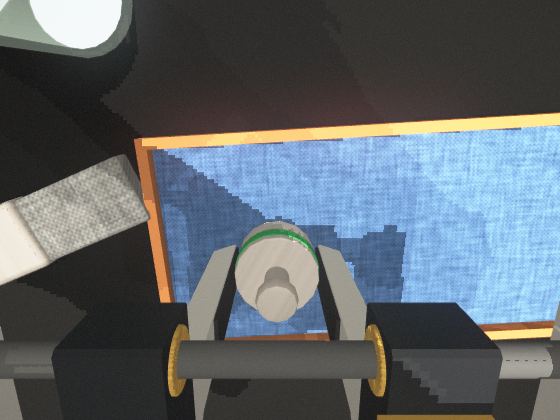

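The wrist view shows w1 upright between the fingers over the felt, clear of the rim.

Call:
apply_moves(deltas=[{"claw":1,"dx":0,"dy":0,"dz":-0.005,"twist":0},{"claw":1,"dx":0,"dy":0,"dz":-0.005,"twist":0},{"claw":1,"dx":0,"dy":0,"dz":-0.002,"twist":0},{"claw":1,"dx":0,"dy":0,"dz":-0.001,"twist":0},{"claw":1,"dx":0,"dy":0,"dz":-0.0005,"twist":0},{"claw":1,"dx":0,"dy":0,"dz":0,"twist":0},{"claw":1,"dx":0,"dy":0,"dz":0,"twist":0},{"claw":1,"dx":0,"dy":0,"dz":0,"twist":0},{"claw":1,"dx":0,"dy":0,"dz":0,"twist":0},{"claw":1,"dx":0,"dy":0,"dz":0,"twist":0}])

```text
time_s: 31.35
tool_pos: [0.4399, -0.3589, 0.012]
ee_rot: [[-0.001, 1.0, -0.0], [1.0, 0.001, 0.0], [0.0, -0.0, -1.0]]
wrist_force: [-4.6, 3.7, 4.6]
finger_gap: 0.0416
grip_force: 20.0
```

Call:
apply_moves(deltas=[{"claw":0.2,"dx":0,"dy":0,"dz":0,"twist":0},{"claw":0.1,"dx":0,"dy":0,"dz":0,"twist":0},{"claw":0,"dx":0,"dy":0,"dz":0,"twist":0},{"claw":-0.1,"dx":0,"dy":0,"dz":0,"twist":0},{"claw":-0.2,"dx":0,"dy":0,"dz":0,"twist":0},{"claw":-0.2,"dx":0,"dy":0,"dz":0.01,"twist":0},{"claw":-0.2,"dx":0,"dy":0,"dz":0.04,"twist":0},{"claw":-0.2,"dx":0,"dy":0,"dz":0.04,"twist":0},{"claw":-0.2,"dx":0,"dy":0,"dz":0.04,"twist":0},{"claw":-0.2,"dx":0,"dy":0,"dz":0.04,"twist":0}])

```text
time_s: 32.35
tool_pos: [0.4399, -0.3589, 0.1843]
ee_rot: [[-0.001, 1.0, 0.001], [1.0, 0.001, -0.001], [-0.001, 0.001, -1.0]]
wrist_force: [-0.0, 0.2, -0.0]
finger_gap: 0.0563
grip_force: 0.0
```

Call:
apply_moves(deltas=[{"claw":-0.2,"dx":0.014,"dy":0.035,"dz":0.035,"twist":0},{"claw":-0.2,"dx":0.014,"dy":0.035,"dz":0.033,"twist":0},{"claw":-0.3,"dx":0.014,"dy":0.035,"dz":0,"twist":0},{"claw":-0.4,"dx":0.014,"dy":0.035,"dz":0,"twist":0},{"claw":-0.5,"dx":0.014,"dy":0.035,"dz":0,"twist":0},{"claw":-0.6,"dx":0.014,"dy":0.035,"dz":0,"twist":0},{"claw":-0.7,"dx":0.014,"dy":0.035,"dz":0,"twist":0},{"claw":-0.7,"dx":0.014,"dy":0.035,"dz":0,"twist":0},{"claw":-0.7,"dx":0.014,"dy":0.035,"dz":0,"twist":0},{"claw":-0.7,"dx":0.014,"dy":0.035,"dz":0,"twist":0}])

```text
time_s: 33.35
tool_pos: [0.5799, -0.0085, 0.2496]
ee_rot: [[-0.001, 1.0, 0.001], [1.0, 0.001, -0.0], [-0.0, 0.001, -1.0]]
wrist_force: [0.6, -1.6, -0.5]
finger_gap: 0.0798
grip_force: 0.0
```

Call:
apply_moves(deltas=[{"claw":-0.7,"dx":0.014,"dy":0.035,"dz":0,"twist":0},{"claw":-0.7,"dx":0.014,"dy":0.035,"dz":0,"twist":0},{"claw":-0.7,"dx":0.014,"dy":0.035,"dz":0,"twist":0},{"claw":-0.7,"dx":0.014,"dy":0.035,"dz":0,"twist":0},{"claw":-0.7,"dx":0.014,"dy":0.034,"dz":0,"twist":0},{"claw":-0.7,"dx":0,"dy":0,"dz":-0.04,"twist":0},{"claw":-0.7,"dx":0,"dy":0,"dz":-0.04,"twist":0},{"claw":-0.7,"dx":0,"dy":0,"dz":-0.04,"twist":0},{"claw":-0.7,"dx":0,"dy":0,"dz":0,"twist":0},{"claw":-0.7,"dx":0,"dy":0,"dz":0,"twist":0}])

```text
time_s: 34.35
tool_pos: [0.6499, 0.164, 0.1304]
ee_rot: [[-0.001, 1.0, 0.001], [1.0, 0.001, 0.0], [0.0, 0.001, -1.0]]
wrist_force: [0.3, -0.4, 0.6]
finger_gap: 0.0801
grip_force: 0.0
```

Run:
```python
from h import *
np.set_printoptions(precision=4,suppress=True)
p=cam("wrist"); s=arm.observe(); print(s["time_s"],s["tool_pos"],s["ee_rot"][:,1],s["finger_gap"]); cv2.imwrite("pics/q1.png",p["pixels"][:,:,::-1])
for r in weights(p,.027): print(r)
t=cam("top")
for r in weights(t,.027): print("top",r)
print(fitw(p,"w2",(.65,.164)),fitw(p,"w3",(.514,.175)))
```

```text
34.4 [0.6505 0.1641 0.1316] [1.     0.0008 0.0032] 0.0798284842831046
(0.72, 4401, np.int64(74), np.int64(154), np.int64(161), np.int64(230), array([0.5155, 0.176 , 0.027 ]))
(0.65, 2788, np.int64(249), np.int64(307), np.int64(178), np.int64(238), array([0.6506, 0.165 , 0.027 ]))
top (0.64, 279, np.int64(444), np.int64(463), np.int64(265), np.int64(282), array([ 0.4382, -0.3551,  0.027 ]))
(array([0.6507, 0.1633]), np.float64(0.946082592010498)) (array([0.514 , 0.1747]), np.float64(0.8787000775337219))
```

Call:
apply_moves(deltas=[{"claw":-0.7,"dx":0,"dy":0,"dz":-0.03,"twist":0},{"claw":-0.7,"dx":0,"dy":0,"dz":-0.03,"twist":0},{"claw":-0.7,"dx":0,"dy":0,"dz":-0.03,"twist":0},{"claw":-0.7,"dx":0,"dy":0,"dz":-0.02,"twist":0},{"claw":-0.7,"dx":0,"dy":0,"dz":-0.013,"twist":0},{"claw":-0.5,"dx":0,"dy":0,"dz":0,"twist":0},{"claw":-0.3,"dx":0,"dy":0,"dz":0,"twist":0},{"claw":-0.1,"dx":0,"dy":0,"dz":0,"twist":0},{"claw":0,"dx":0,"dy":0,"dz":0,"twist":0},{"claw":0.1,"dx":0,"dy":0,"dz":0,"twist":0}], newtons=25)

```text
time_s: 35.55
tool_pos: [0.6503, 0.1641, 0.0069]
ee_rot: [[-0.001, 1.0, 0.002], [1.0, 0.001, 0.0], [0.0, 0.002, -1.0]]
wrist_force: [1.2, -0.6, 5.0]
finger_gap: 0.0476
grip_force: 25.0
```

Call:
apply_moves(deltas=[{"claw":0.3,"dx":0,"dy":0,"dz":0,"twist":0},{"claw":1,"dx":0,"dy":0,"dz":0,"twist":0},{"claw":1,"dx":0,"dy":0,"dz":0,"twist":0},{"claw":1,"dx":0,"dy":0,"dz":0,"twist":0},{"claw":1,"dx":0,"dy":0,"dz":0,"twist":0},{"claw":1,"dx":0,"dy":0,"dz":0,"twist":0},{"claw":1,"dx":0,"dy":0,"dz":0,"twist":0},{"claw":1,"dx":0,"dy":0,"dz":0,"twist":0},{"claw":1,"dx":0,"dy":0,"dz":0,"twist":0},{"claw":1,"dx":0,"dy":0,"dz":0,"twist":0}])

```text
time_s: 36.55
tool_pos: [0.6503, 0.164, 0.0069]
ee_rot: [[-0.001, 1.0, 0.002], [1.0, 0.001, 0.0], [0.0, 0.002, -1.0]]
wrist_force: [0.5, -0.1, 5.8]
finger_gap: 0.0475
grip_force: 25.0
```

Call:
apply_moves(deltas=[{"claw":1,"dx":0,"dy":0,"dz":0.005,"twist":0},{"claw":1,"dx":0,"dy":0,"dz":0.025,"twist":0},{"claw":1,"dx":0,"dy":0,"dz":0.04,"twist":0},{"claw":1,"dx":0,"dy":0,"dz":0.04,"twist":0},{"claw":1,"dx":0,"dy":0,"dz":0.04,"twist":0},{"claw":1,"dx":-0.008,"dy":-0.03,"dz":0.01,"twist":0},{"claw":1,"dx":-0.008,"dy":-0.037,"dz":0,"twist":0},{"claw":1,"dx":-0.008,"dy":-0.037,"dz":0,"twist":0},{"claw":1,"dx":-0.008,"dy":-0.037,"dz":0,"twist":0},{"claw":1,"dx":-0.008,"dy":-0.037,"dz":0,"twist":0}])

```text
time_s: 37.55
tool_pos: [0.6085, -0.0154, 0.1652]
ee_rot: [[-0.001, 1.0, -0.002], [1.0, 0.001, 0.0], [0.0, -0.002, -1.0]]
wrist_force: [0.7, -0.6, -4.8]
finger_gap: 0.0476
grip_force: 25.0
```

Call:
apply_moves(deltas=[{"claw":1,"dx":-0.0083,"dy":-0.039,"dz":0,"twist":0},{"claw":1,"dx":0,"dy":0,"dz":-0.02,"twist":0},{"claw":1,"dx":0,"dy":0,"dz":-0.02,"twist":0},{"claw":1,"dx":0,"dy":0,"dz":-0.015,"twist":0},{"claw":1,"dx":0,"dy":0,"dz":0,"twist":0},{"claw":1,"dx":0,"dy":0,"dz":0,"twist":0},{"claw":1,"dx":0,"dy":0,"dz":0,"twist":0},{"claw":1,"dx":0,"dy":0,"dz":0,"twist":0},{"claw":1,"dx":0,"dy":0,"dz":0,"twist":0},{"claw":1,"dx":0,"dy":0,"dz":0,"twist":0}])

```text
time_s: 38.55
tool_pos: [0.6014, -0.053, 0.111]
ee_rot: [[-0.001, 1.0, 0.0], [1.0, 0.001, -0.0], [-0.0, 0.0, -1.0]]
wrist_force: [0.4, 0.4, -4.6]
finger_gap: 0.0474
grip_force: 25.0
```

Call:
apply_moves(deltas=[{"claw":1,"dx":0.0005,"dy":0,"dz":-0.006,"twist":0},{"claw":1,"dx":0,"dy":0,"dz":-0.004,"twist":0},{"claw":1,"dx":0,"dy":0,"dz":-0.002,"twist":0},{"claw":1,"dx":0,"dy":0,"dz":-0.001,"twist":0},{"claw":1,"dx":0,"dy":0,"dz":-0.0005,"twist":0},{"claw":1,"dx":0,"dy":0,"dz":-0.0005,"twist":0},{"claw":1,"dx":0,"dy":0,"dz":-0.0005,"twist":0},{"claw":1,"dx":0,"dy":0,"dz":0,"twist":0},{"claw":1,"dx":0,"dy":0,"dz":0,"twist":0},{"claw":1,"dx":0,"dy":0,"dz":0,"twist":0}])

```text
time_s: 39.55
tool_pos: [0.6018, -0.0531, 0.0963]
ee_rot: [[-0.001, 1.0, 0.0], [1.0, 0.001, -0.0], [-0.0, 0.0, -1.0]]
wrist_force: [-1.4, -0.2, -1.7]
finger_gap: 0.0476
grip_force: 25.0
```

Call:
apply_moves(deltas=[{"claw":1,"dx":0,"dy":0,"dz":-0.0005,"twist":0},{"claw":1,"dx":0,"dy":0,"dz":-0.0005,"twist":0},{"claw":1,"dx":0,"dy":0,"dz":0,"twist":0},{"claw":0.1,"dx":0,"dy":0,"dz":0,"twist":0},{"claw":0,"dx":0,"dy":0,"dz":0,"twist":0},{"claw":-0.1,"dx":0,"dy":0,"dz":0,"twist":0},{"claw":-0.2,"dx":0,"dy":0,"dz":0,"twist":0},{"claw":-0.3,"dx":0,"dy":0,"dz":0,"twist":0},{"claw":-0.4,"dx":0,"dy":0,"dz":0,"twist":0},{"claw":-0.4,"dx":0,"dy":0,"dz":0,"twist":0}])

```text
time_s: 40.55
tool_pos: [0.6018, -0.0531, 0.0952]
ee_rot: [[-0.001, 1.0, 0.0], [1.0, 0.001, -0.0], [-0.0, 0.0, -1.0]]
wrist_force: [0.2, -0.3, 0.0]
finger_gap: 0.0661
grip_force: 0.0
```

Call:
apply_moves(deltas=[{"claw":-0.4,"dx":0,"dy":0,"dz":0,"twist":0},{"claw":-0.4,"dx":0,"dy":0,"dz":0,"twist":0},{"claw":-0.4,"dx":0,"dy":0,"dz":0,"twist":0},{"claw":-0.4,"dx":0,"dy":0,"dz":0,"twist":0},{"claw":-0.4,"dx":0,"dy":0,"dz":0,"twist":0},{"claw":-0.4,"dx":0,"dy":0,"dz":0,"twist":0},{"claw":-0.4,"dx":0,"dy":0,"dz":0,"twist":0},{"claw":-0.4,"dx":0,"dy":0,"dz":0,"twist":0},{"claw":-0.4,"dx":0,"dy":0,"dz":0,"twist":0},{"claw":-0.4,"dx":0,"dy":0,"dz":0,"twist":0}])

```text
time_s: 41.55
tool_pos: [0.6018, -0.0531, 0.0951]
ee_rot: [[-0.001, 1.0, -0.0], [1.0, 0.001, 0.0], [0.0, -0.0, -1.0]]
wrist_force: [0.1, 0.2, 0.3]
finger_gap: 0.0656
grip_force: 0.0
```

Call:
apply_moves(deltas=[{"claw":-0.4,"dx":0,"dy":0,"dz":0,"twist":0},{"claw":-0.4,"dx":0,"dy":0,"dz":0,"twist":0},{"claw":-0.4,"dx":0,"dy":0,"dz":0,"twist":0},{"claw":-0.4,"dx":0,"dy":0,"dz":0,"twist":0},{"claw":-0.2,"dx":0,"dy":0,"dz":0,"twist":0},{"claw":-0.1,"dx":0,"dy":0,"dz":0,"twist":0},{"claw":0.05,"dx":0,"dy":0,"dz":0,"twist":0},{"claw":0.2,"dx":0,"dy":0,"dz":0,"twist":0},{"claw":1,"dx":0,"dy":0,"dz":0,"twist":0},{"claw":1,"dx":0,"dy":0,"dz":0,"twist":0}])

```text
time_s: 42.55
tool_pos: [0.6018, -0.0531, 0.0952]
ee_rot: [[-0.001, 1.0, -0.0], [1.0, 0.001, -0.0], [-0.0, -0.0, -1.0]]
wrist_force: [0.2, -0.3, -0.0]
finger_gap: 0.0478
grip_force: 25.0
```

Call:
apply_moves(deltas=[{"claw":1,"dx":0,"dy":0,"dz":0.003,"twist":0},{"claw":1,"dx":0,"dy":0,"dz":0.022,"twist":0},{"claw":1,"dx":0,"dy":0,"dz":0.04,"twist":0},{"claw":1,"dx":-0.0086,"dy":-0.0334,"dz":0,"twist":0},{"claw":1,"dx":-0.0086,"dy":-0.0334,"dz":0,"twist":0},{"claw":1,"dx":-0.0086,"dy":-0.0334,"dz":0,"twist":0},{"claw":1,"dx":-0.0086,"dy":-0.0334,"dz":0,"twist":0},{"claw":1,"dx":-0.0086,"dy":-0.0334,"dz":0,"twist":0},{"claw":1,"dx":-0.0086,"dy":-0.0334,"dz":0,"twist":0},{"claw":1,"dx":-0.0086,"dy":-0.0334,"dz":0,"twist":0}])

```text
time_s: 43.55
tool_pos: [0.5408, -0.288, 0.1598]
ee_rot: [[-0.001, 1.0, -0.001], [1.0, 0.001, 0.001], [0.001, -0.001, -1.0]]
wrist_force: [0.1, -0.4, -4.4]
finger_gap: 0.0473
grip_force: 25.0
```

Call:
apply_moves(deltas=[{"claw":1,"dx":-0.0086,"dy":-0.0334,"dz":0,"twist":0},{"claw":1,"dx":-0.0086,"dy":-0.0334,"dz":0,"twist":0},{"claw":1,"dx":0,"dy":0,"dz":-0.03,"twist":0},{"claw":1,"dx":0,"dy":0,"dz":-0.035,"twist":0},{"claw":1,"dx":0,"dy":0,"dz":-0.035,"twist":0},{"claw":1,"dx":0,"dy":0,"dz":-0.025,"twist":0},{"claw":1,"dx":0,"dy":0,"dz":-0.01,"twist":0},{"claw":1,"dx":0,"dy":0,"dz":0,"twist":0},{"claw":1,"dx":0,"dy":0,"dz":0,"twist":0},{"claw":1,"dx":0,"dy":0,"dz":0,"twist":0}])

```text
time_s: 44.55
tool_pos: [0.525, -0.3541, 0.0269]
ee_rot: [[-0.001, 1.0, 0.002], [1.0, 0.001, -0.001], [-0.001, 0.002, -1.0]]
wrist_force: [0.0, -0.4, -4.0]
finger_gap: 0.0476
grip_force: 25.0
```

Call:
apply_moves(deltas=[{"claw":1,"dx":0,"dy":0,"dz":-0.005,"twist":0},{"claw":1,"dx":0,"dy":0,"dz":-0.004,"twist":0},{"claw":1,"dx":0,"dy":0,"dz":-0.002,"twist":0},{"claw":1,"dx":0,"dy":0,"dz":-0.001,"twist":0},{"claw":1,"dx":0,"dy":0,"dz":0,"twist":0},{"claw":1,"dx":0,"dy":0,"dz":0,"twist":0},{"claw":1,"dx":0,"dy":0,"dz":0,"twist":0},{"claw":1,"dx":0,"dy":0,"dz":0,"twist":0},{"claw":1,"dx":0,"dy":0,"dz":0,"twist":0},{"claw":1,"dx":0,"dy":0,"dz":0,"twist":0}])

```text
time_s: 45.55
tool_pos: [0.5244, -0.3537, 0.0132]
ee_rot: [[-0.001, 1.0, -0.0], [1.0, 0.001, -0.0], [-0.0, -0.0, -1.0]]
wrist_force: [0.1, 0.5, -4.9]
finger_gap: 0.0473
grip_force: 25.0
```

Call:
apply_moves(deltas=[{"claw":1,"dx":0,"dy":0,"dz":-0.0004,"twist":0},{"claw":1,"dx":0,"dy":0,"dz":-0.0004,"twist":0},{"claw":1,"dx":0,"dy":0,"dz":0,"twist":0},{"claw":1,"dx":0,"dy":0,"dz":0,"twist":0},{"claw":1,"dx":0,"dy":0,"dz":0,"twist":0},{"claw":1,"dx":0,"dy":0,"dz":0,"twist":0},{"claw":1,"dx":0,"dy":0,"dz":0,"twist":0},{"claw":1,"dx":0,"dy":0,"dz":0,"twist":0},{"claw":1,"dx":0,"dy":0,"dz":0,"twist":0},{"claw":1,"dx":0,"dy":0,"dz":0,"twist":0}])

```text
time_s: 46.55
tool_pos: [0.5244, -0.3537, 0.013]
ee_rot: [[-0.001, 1.0, 0.0], [1.0, 0.001, -0.0], [-0.0, 0.0, -1.0]]
wrist_force: [-3.6, 2.7, 5.5]
finger_gap: 0.0476
grip_force: 25.0
```

Call:
apply_moves(deltas=[{"claw":0.1,"dx":0,"dy":0,"dz":0,"twist":0},{"claw":0,"dx":0,"dy":0,"dz":0,"twist":0},{"claw":-0.1,"dx":0,"dy":0,"dz":0,"twist":0},{"claw":-0.2,"dx":0,"dy":0,"dz":0,"twist":0},{"claw":-0.25,"dx":0,"dy":0,"dz":0,"twist":0},{"claw":-0.25,"dx":0,"dy":0,"dz":0.01,"twist":0},{"claw":-0.25,"dx":0,"dy":0,"dz":0.04,"twist":0},{"claw":-0.25,"dx":0,"dy":0,"dz":0.04,"twist":0},{"claw":-0.25,"dx":0,"dy":0,"dz":0.04,"twist":0},{"claw":-0.25,"dx":0,"dy":0,"dz":0.04,"twist":0}])

```text
time_s: 47.55
tool_pos: [0.5243, -0.3536, 0.185]
ee_rot: [[-0.001, 1.0, 0.001], [1.0, 0.001, -0.001], [-0.001, 0.001, -1.0]]
wrist_force: [0.4, -0.3, 1.0]
finger_gap: 0.0586
grip_force: 0.0
```

Call:
apply_moves(deltas=[{"claw":-0.3,"dx":-0.001,"dy":0.035,"dz":0.035,"twist":0},{"claw":-0.4,"dx":-0.001,"dy":0.035,"dz":0.033,"twist":0},{"claw":-0.5,"dx":-0.001,"dy":0.035,"dz":0,"twist":0},{"claw":-0.6,"dx":-0.001,"dy":0.035,"dz":0,"twist":0},{"claw":-0.7,"dx":-0.001,"dy":0.035,"dz":0,"twist":0},{"claw":-0.8,"dx":-0.001,"dy":0.035,"dz":0,"twist":0},{"claw":-0.8,"dx":-0.001,"dy":0.035,"dz":0,"twist":0},{"claw":-0.8,"dx":-0.001,"dy":0.035,"dz":0,"twist":0},{"claw":-0.8,"dx":-0.001,"dy":0.035,"dz":0,"twist":0},{"claw":-0.8,"dx":-0.001,"dy":0.035,"dz":0,"twist":0}])

```text
time_s: 48.55
tool_pos: [0.5141, -0.0023, 0.2513]
ee_rot: [[-0.001, 1.0, 0.001], [1.0, 0.001, -0.0], [-0.0, 0.001, -1.0]]
wrist_force: [0.4, 0.6, -0.7]
finger_gap: 0.0845
grip_force: 0.0
```

Call:
apply_moves(deltas=[{"claw":-0.8,"dx":0,"dy":0.035,"dz":0,"twist":0},{"claw":-0.8,"dx":0,"dy":0.035,"dz":0,"twist":0},{"claw":-0.8,"dx":0,"dy":0.035,"dz":0,"twist":0},{"claw":-0.8,"dx":0,"dy":0.035,"dz":0,"twist":0},{"claw":-0.8,"dx":0,"dy":0.038,"dz":0,"twist":0},{"claw":-0.8,"dx":0,"dy":0,"dz":-0.04,"twist":0},{"claw":-0.8,"dx":0,"dy":0,"dz":-0.04,"twist":0},{"claw":-0.8,"dx":0,"dy":0,"dz":-0.04,"twist":0},{"claw":-0.8,"dx":0,"dy":0,"dz":0,"twist":0},{"claw":-0.8,"dx":0,"dy":0,"dz":0,"twist":0}])

```text
time_s: 49.55
tool_pos: [0.5148, 0.1744, 0.1319]
ee_rot: [[-0.001, 1.0, 0.001], [1.0, 0.001, 0.0], [0.0, 0.001, -1.0]]
wrist_force: [-0.6, 0.4, 1.1]
finger_gap: 0.0848
grip_force: 0.0
```

Run:
```python
from h import *
np.set_printoptions(precision=4,suppress=True)
p=cam("wrist"); s=arm.observe(); print(s["time_s"],s["tool_pos"],s["ee_rot"][:,1],s["finger_gap"]); cv2.imwrite("pics/q2.png",p["pixels"][:,:,::-1])
for r in weights(p,.03): print(r)
t=cam("top")
for r in weights(t,.027): print("top",r)
print(fitw(p,"w3",(.514,.175)))
```

```text
49.6 [0.5154 0.1745 0.1328] [1.     0.0008 0.0027] 0.08446954108466216
(0.8, 3518, np.int64(243), np.int64(308), np.int64(173), np.int64(241), array([0.514 , 0.1769, 0.03  ]))
top (0.76, 313, np.int64(443), np.int64(464), np.int64(264), np.int64(282), array([ 0.4397, -0.3546,  0.027 ]))
top (0.58, 326, np.int64(449), np.int64(471), np.int64(234), np.int64(252), array([ 0.5156, -0.3754,  0.027 ]))
(array([0.5142, 0.1749]), np.float64(0.9641953706741333))
```

w2 seems to have been knocked on the tray, from (0.524,-0.354) to about (0.516,-0.375). It is still on the felt, and I'll check it at the end. Taking w3 now.

Call:
apply_moves(deltas=[{"claw":-0.8,"dx":0,"dy":0.0005,"dz":-0.03,"twist":0},{"claw":-0.8,"dx":0,"dy":0,"dz":-0.03,"twist":0},{"claw":-0.8,"dx":0,"dy":0,"dz":-0.03,"twist":0},{"claw":-0.8,"dx":0,"dy":0,"dz":-0.02,"twist":0},{"claw":-0.8,"dx":0,"dy":0,"dz":-0.0145,"twist":0},{"claw":-0.6,"dx":0,"dy":0,"dz":0,"twist":0},{"claw":-0.4,"dx":0,"dy":0,"dz":0,"twist":0},{"claw":-0.2,"dx":0,"dy":0,"dz":0,"twist":0},{"claw":-0.1,"dx":0,"dy":0,"dz":0,"twist":0},{"claw":0.1,"dx":0,"dy":0,"dz":0,"twist":0}], newtons=30)

```text
time_s: 50.75
tool_pos: [0.5149, 0.175, 0.0068]
ee_rot: [[-0.001, 1.0, 0.001], [1.0, 0.001, 0.0], [0.0, 0.001, -1.0]]
wrist_force: [-0.8, -0.3, 6.4]
finger_gap: 0.0533
grip_force: 30.0
```

Call:
apply_moves(deltas=[{"claw":0.3,"dx":0,"dy":0,"dz":0,"twist":0},{"claw":1,"dx":0,"dy":0,"dz":0,"twist":0},{"claw":1,"dx":0,"dy":0,"dz":0,"twist":0},{"claw":1,"dx":0,"dy":0,"dz":0,"twist":0},{"claw":1,"dx":0,"dy":0,"dz":0,"twist":0},{"claw":1,"dx":0,"dy":0,"dz":0,"twist":0},{"claw":1,"dx":0,"dy":0,"dz":0,"twist":0},{"claw":1,"dx":0,"dy":0,"dz":0,"twist":0},{"claw":1,"dx":0,"dy":0,"dz":0,"twist":0},{"claw":1,"dx":0,"dy":0,"dz":0,"twist":0}])

```text
time_s: 51.75
tool_pos: [0.5149, 0.175, 0.0068]
ee_rot: [[-0.001, 1.0, 0.001], [1.0, 0.001, 0.0], [0.0, 0.001, -1.0]]
wrist_force: [-1.6, -0.6, 7.0]
finger_gap: 0.0536
grip_force: 30.0
```

Call:
apply_moves(deltas=[{"claw":1,"dx":0,"dy":0,"dz":0.005,"twist":0},{"claw":1,"dx":0,"dy":0,"dz":0.025,"twist":0},{"claw":1,"dx":0,"dy":0,"dz":0.04,"twist":0},{"claw":1,"dx":0,"dy":0,"dz":0.04,"twist":0},{"claw":1,"dx":0,"dy":0,"dz":0.04,"twist":0},{"claw":1,"dx":0.0145,"dy":-0.038,"dz":0.01,"twist":0},{"claw":1,"dx":0.0145,"dy":-0.038,"dz":0,"twist":0},{"claw":1,"dx":0.0145,"dy":-0.038,"dz":0,"twist":0},{"claw":1,"dx":0.0145,"dy":-0.038,"dz":0,"twist":0},{"claw":1,"dx":0.0145,"dy":-0.038,"dz":0,"twist":0}])

```text
time_s: 52.75
tool_pos: [0.5867, -0.0167, 0.1655]
ee_rot: [[-0.001, 1.0, -0.001], [1.0, 0.001, 0.0], [0.0, -0.001, -1.0]]
wrist_force: [0.4, -0.7, -6.4]
finger_gap: 0.0536
grip_force: 30.0
```

Call:
apply_moves(deltas=[{"claw":1,"dx":0.0146,"dy":-0.038,"dz":0,"twist":0},{"claw":1,"dx":0,"dy":0,"dz":-0.02,"twist":0},{"claw":1,"dx":0,"dy":0,"dz":-0.02,"twist":0},{"claw":1,"dx":0,"dy":0,"dz":-0.015,"twist":0},{"claw":1,"dx":0,"dy":0,"dz":0,"twist":0},{"claw":1,"dx":0,"dy":0,"dz":0,"twist":0},{"claw":1,"dx":0,"dy":0,"dz":0,"twist":0},{"claw":1,"dx":0,"dy":0,"dz":0,"twist":0},{"claw":1,"dx":0,"dy":0,"dz":0,"twist":0},{"claw":1,"dx":0,"dy":0,"dz":0,"twist":0}])

```text
time_s: 53.75
tool_pos: [0.6016, -0.0531, 0.1112]
ee_rot: [[-0.001, 1.0, 0.0], [1.0, 0.001, -0.0], [-0.0, 0.0, -1.0]]
wrist_force: [0.3, -0.4, -5.4]
finger_gap: 0.0535
grip_force: 30.0
```

Call:
apply_moves(deltas=[{"claw":1,"dx":0,"dy":0,"dz":-0.006,"twist":0},{"claw":1,"dx":0,"dy":0,"dz":-0.004,"twist":0},{"claw":1,"dx":0,"dy":0,"dz":-0.002,"twist":0},{"claw":1,"dx":0,"dy":0,"dz":-0.001,"twist":0},{"claw":1,"dx":0,"dy":0,"dz":-0.0005,"twist":0},{"claw":1,"dx":0,"dy":0,"dz":-0.0005,"twist":0},{"claw":1,"dx":0,"dy":0,"dz":-0.0005,"twist":0},{"claw":1,"dx":0,"dy":0,"dz":0,"twist":0},{"claw":1,"dx":0,"dy":0,"dz":0,"twist":0},{"claw":1,"dx":0,"dy":0,"dz":0,"twist":0}])

```text
time_s: 54.75
tool_pos: [0.6015, -0.0532, 0.0965]
ee_rot: [[-0.001, 1.0, 0.0], [1.0, 0.001, 0.0], [0.0, 0.0, -1.0]]
wrist_force: [-0.1, -0.5, -3.2]
finger_gap: 0.0538
grip_force: 30.0
```

Call:
apply_moves(deltas=[{"claw":1,"dx":0,"dy":0,"dz":-0.0005,"twist":0},{"claw":1,"dx":0,"dy":0,"dz":-0.0005,"twist":0},{"claw":1,"dx":0,"dy":0,"dz":-0.0005,"twist":0},{"claw":1,"dx":0,"dy":0,"dz":-0.0004,"twist":0},{"claw":1,"dx":0,"dy":0,"dz":0,"twist":0},{"claw":-0.05,"dx":0,"dy":0,"dz":0,"twist":0},{"claw":-0.15,"dx":0,"dy":0,"dz":0,"twist":0},{"claw":-0.25,"dx":0,"dy":0,"dz":0,"twist":0},{"claw":-0.35,"dx":0,"dy":0,"dz":0,"twist":0},{"claw":-0.5,"dx":0,"dy":0,"dz":0,"twist":0}])

```text
time_s: 55.75
tool_pos: [0.6017, -0.0532, 0.0946]
ee_rot: [[-0.001, 1.0, 0.001], [1.0, 0.001, -0.0], [-0.0, 0.001, -1.0]]
wrist_force: [0.1, -1.3, -0.4]
finger_gap: 0.0683
grip_force: 0.0
```

Call:
apply_moves(deltas=[{"claw":-0.5,"dx":0,"dy":0,"dz":0,"twist":0},{"claw":-0.5,"dx":0,"dy":0,"dz":0,"twist":0},{"claw":-0.5,"dx":0,"dy":0,"dz":0,"twist":0},{"claw":-0.5,"dx":0,"dy":0,"dz":0,"twist":0},{"claw":-0.5,"dx":0,"dy":0,"dz":0,"twist":0},{"claw":-0.5,"dx":0,"dy":0,"dz":0,"twist":0},{"claw":-0.5,"dx":0,"dy":0,"dz":0,"twist":0},{"claw":-0.5,"dx":0,"dy":0,"dz":0,"twist":0},{"claw":-0.5,"dx":0,"dy":0,"dz":0,"twist":0},{"claw":-0.5,"dx":0,"dy":0,"dz":0,"twist":0}])

```text
time_s: 56.75
tool_pos: [0.6015, -0.0532, 0.0945]
ee_rot: [[-0.001, 1.0, -0.0], [1.0, 0.001, -0.0], [-0.0, -0.0, -1.0]]
wrist_force: [0.7, 0.2, -0.3]
finger_gap: 0.0707
grip_force: 0.0
```

Call:
apply_moves(deltas=[{"claw":-0.5,"dx":0,"dy":0,"dz":0,"twist":0},{"claw":-0.5,"dx":0,"dy":0,"dz":0,"twist":0},{"claw":-0.5,"dx":0,"dy":0,"dz":0,"twist":0},{"claw":-0.5,"dx":0,"dy":0,"dz":0,"twist":0},{"claw":-0.3,"dx":0,"dy":0,"dz":0,"twist":0},{"claw":-0.2,"dx":0,"dy":0,"dz":0,"twist":0},{"claw":-0.1,"dx":0,"dy":0,"dz":0,"twist":0},{"claw":0.1,"dx":0,"dy":0,"dz":0,"twist":0},{"claw":1,"dx":0,"dy":0,"dz":0,"twist":0},{"claw":1,"dx":0,"dy":0,"dz":0,"twist":0}])

```text
time_s: 57.75
tool_pos: [0.6015, -0.0532, 0.0945]
ee_rot: [[-0.001, 1.0, 0.0], [1.0, 0.001, -0.0], [-0.0, 0.0, -1.0]]
wrist_force: [1.4, 0.1, -0.4]
finger_gap: 0.0536
grip_force: 30.0
```

Run:
```python
from h import *
np.set_printoptions(precision=4,suppress=True)
t=cam("top"); s=cam("scene")
for n,p in(("t",t),("s",s)):
    for r in weights(p,.033): print(n,r)
t["pixels"].dump("pics/t.pkl")
for w,g in(("w1",(.44,-.359)),("w2",(.5156,-.3754))):
    R,h,H,k=W[w]; W[w]=(R,h+.006,H+.006,k); print(w,proj(t,[*g,.03]),proj(s,[*g,.03]))
for i,(p,b) in enumerate(((t,(410,170,90,140)),(s,(110,300,140,100)))):
    x,y,w,h=b; im=cv2.resize(p["pixels"][y:y+h,x:x+w,::-1],(int(w*560/h) if i==0 else 430,560 if i==0 else 307),interpolation=cv2.INTER_CUBIC)
    globals()[f"im{i}"]=im
out=np.zeros((560,800,3),np.uint8); out[:,:im0.shape[1]]=im0; out[:307,365:795]=im1; cv2.imwrite("pics/tray.png",out)
```

```text
t (0.85, 395, np.int64(448), np.int64(471), np.int64(233), np.int64(253), array([ 0.5144, -0.3732,  0.033 ]))
t (0.59, 280, np.int64(444), np.int64(463), np.int64(265), np.int64(282), array([ 0.4383, -0.3527,  0.033 ]))
s (0.82, 357, np.int64(159), np.int64(179), np.int64(342), np.int64(363), array([ 0.5231, -0.3828,  0.033 ]))
s (0.8, 344, np.int64(258), np.int64(276), np.int64(250), np.int64(274), array([ 0.5707, -0.0159,  0.033 ]))
s (0.55, 260, np.int64(144), np.int64(160), np.int64(322), np.int64(340), array([ 0.4461, -0.364 ,  0.033 ]))
w1 [455.4879 272.9367] [151.9739 329.0125]
w2 [460.4489 242.5229] [169.0819 349.2953]
```

View pics/tray.png

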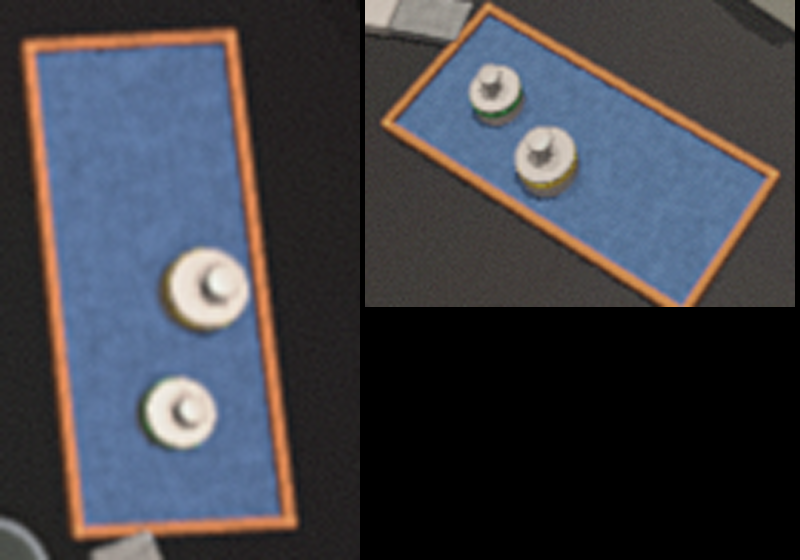

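Both w1 and w2 stand upright on the felt, and w2 is shifted but inside the rim. Placing w3.

Call:
apply_moves(deltas=[{"claw":1,"dx":0,"dy":0,"dz":0.003,"twist":0},{"claw":1,"dx":0,"dy":0,"dz":0.022,"twist":0},{"claw":1,"dx":0,"dy":0,"dz":0.04,"twist":0},{"claw":1,"dx":0.001,"dy":-0.033,"dz":0,"twist":0},{"claw":1,"dx":0.001,"dy":-0.033,"dz":0,"twist":0},{"claw":1,"dx":0.001,"dy":-0.033,"dz":0,"twist":0},{"claw":1,"dx":0.001,"dy":-0.033,"dz":0,"twist":0},{"claw":1,"dx":0.001,"dy":-0.033,"dz":0,"twist":0},{"claw":1,"dx":0.001,"dy":-0.033,"dz":0,"twist":0},{"claw":1,"dx":0.001,"dy":-0.033,"dz":0,"twist":0}])

```text
time_s: 58.95
tool_pos: [0.6079, -0.2853, 0.1586]
ee_rot: [[-0.001, 1.0, -0.002], [1.0, 0.001, 0.001], [0.001, -0.002, -1.0]]
wrist_force: [0.8, 0.0, -6.5]
finger_gap: 0.0534
grip_force: 30.0
```

Call:
apply_moves(deltas=[{"claw":1,"dx":0,"dy":-0.033,"dz":0,"twist":0},{"claw":1,"dx":0,"dy":-0.032,"dz":0,"twist":0},{"claw":1,"dx":0,"dy":0,"dz":-0.03,"twist":0},{"claw":1,"dx":0,"dy":0,"dz":-0.035,"twist":0},{"claw":1,"dx":0,"dy":0,"dz":-0.035,"twist":0},{"claw":1,"dx":0,"dy":0,"dz":-0.025,"twist":0},{"claw":1,"dx":0,"dy":0,"dz":-0.008,"twist":0},{"claw":1,"dx":0,"dy":0,"dz":0,"twist":0},{"claw":1,"dx":0,"dy":0,"dz":0,"twist":0},{"claw":1,"dx":0,"dy":0,"dz":0,"twist":0}])

```text
time_s: 59.95
tool_pos: [0.6092, -0.3496, 0.0284]
ee_rot: [[-0.001, 1.0, 0.002], [1.0, 0.001, -0.001], [-0.001, 0.002, -1.0]]
wrist_force: [0.5, -0.1, -6.1]
finger_gap: 0.0538
grip_force: 30.0
```

Call:
apply_moves(deltas=[{"claw":1,"dx":0,"dy":0,"dz":-0.006,"twist":0},{"claw":1,"dx":0,"dy":0,"dz":-0.004,"twist":0},{"claw":1,"dx":0,"dy":0,"dz":-0.002,"twist":0},{"claw":1,"dx":0,"dy":0,"dz":-0.0005,"twist":0},{"claw":1,"dx":0,"dy":0,"dz":0,"twist":0},{"claw":1,"dx":0,"dy":0,"dz":0,"twist":0},{"claw":1,"dx":0,"dy":0,"dz":0,"twist":0},{"claw":1,"dx":0,"dy":0,"dz":0,"twist":0},{"claw":1,"dx":0,"dy":0,"dz":0,"twist":0},{"claw":1,"dx":0,"dy":0,"dz":0,"twist":0}])

```text
time_s: 60.95
tool_pos: [0.6085, -0.3492, 0.014]
ee_rot: [[-0.001, 1.0, 0.0], [1.0, 0.001, -0.0], [-0.0, 0.0, -1.0]]
wrist_force: [-1.0, -0.6, -5.4]
finger_gap: 0.0541
grip_force: 30.0
```

Call:
apply_moves(deltas=[{"claw":1,"dx":0,"dy":0,"dz":-0.0004,"twist":0},{"claw":1,"dx":0,"dy":0,"dz":-0.0004,"twist":0},{"claw":1,"dx":0,"dy":0,"dz":0,"twist":0},{"claw":1,"dx":0,"dy":0,"dz":0,"twist":0},{"claw":1,"dx":0,"dy":0,"dz":0,"twist":0},{"claw":1,"dx":0,"dy":0,"dz":0,"twist":0},{"claw":1,"dx":0,"dy":0,"dz":0,"twist":0},{"claw":1,"dx":0,"dy":0,"dz":0,"twist":0},{"claw":1,"dx":0,"dy":0,"dz":0,"twist":0},{"claw":1,"dx":0,"dy":0,"dz":0,"twist":0}])

```text
time_s: 61.95
tool_pos: [0.6085, -0.3492, 0.0133]
ee_rot: [[-0.001, 1.0, 0.0], [1.0, 0.001, -0.0], [-0.0, 0.0, -1.0]]
wrist_force: [-2.5, 1.5, -0.5]
finger_gap: 0.0536
grip_force: 30.0
```

Call:
apply_moves(deltas=[{"claw":1,"dx":0,"dy":0,"dz":-0.0003,"twist":0},{"claw":-0.05,"dx":0,"dy":0,"dz":0,"twist":0},{"claw":-0.15,"dx":0,"dy":0,"dz":0,"twist":0},{"claw":-0.25,"dx":0,"dy":0,"dz":0,"twist":0},{"claw":-0.35,"dx":0,"dy":0,"dz":0,"twist":0},{"claw":-0.35,"dx":0,"dy":0,"dz":0,"twist":0},{"claw":-0.35,"dx":0,"dy":0,"dz":0.01,"twist":0},{"claw":-0.35,"dx":0,"dy":0,"dz":0.03,"twist":0},{"claw":-0.35,"dx":0,"dy":0,"dz":0.04,"twist":0},{"claw":-0.35,"dx":0,"dy":0,"dz":0.04,"twist":0}])

```text
time_s: 62.95
tool_pos: [0.6084, -0.3491, 0.1349]
ee_rot: [[-0.001, 1.0, 0.0], [1.0, 0.001, -0.0], [-0.0, 0.0, -1.0]]
wrist_force: [-0.0, -0.2, 0.2]
finger_gap: 0.0633
grip_force: 0.0
```

Call:
apply_moves(deltas=[{"claw":-0.35,"dx":0,"dy":0,"dz":0.04,"twist":0},{"claw":-0.35,"dx":0,"dy":0,"dz":0.04,"twist":0},{"claw":-0.35,"dx":-0.015,"dy":0.02,"dz":0.04,"twist":0},{"claw":-0.35,"dx":-0.02,"dy":0.03,"dz":0.02,"twist":0},{"claw":-0.35,"dx":-0.02,"dy":0.03,"dz":0,"twist":0},{"claw":-0.35,"dx":-0.02,"dy":0.03,"dz":0,"twist":0},{"claw":-0.35,"dx":-0.02,"dy":0.03,"dz":0,"twist":0},{"claw":-0.35,"dx":-0.02,"dy":0.03,"dz":0,"twist":0},{"claw":-0.35,"dx":-0.02,"dy":0.03,"dz":0,"twist":0},{"claw":-0.35,"dx":0,"dy":0,"dz":0,"twist":0}])

```text
time_s: 63.95
tool_pos: [0.4721, -0.1467, 0.2745]
ee_rot: [[-0.003, 1.0, 0.002], [1.0, 0.003, -0.0], [-0.0, 0.002, -1.0]]
wrist_force: [-0.4, -1.5, -0.2]
finger_gap: 0.0636
grip_force: 0.0
```

Run:
```python
from h import *
np.set_printoptions(precision=4,suppress=True)
t=cam("top"); s=cam("scene"); o=arm.observe(); print(o["time_s"],o["tool_pos"],o["wrist_force"])
for n,p in(("t",t),("s",s)):
    for r in weights(p,.033): print(n,r)
    for w in("pail","hook","dish","beaker","reagent","spatula","crucible"):
        print(w,[(np.round(d["at"],3),round(d["p"],2)) for d in finder.search_frame(p,w)[:2]])
for n,g in (("w1",(.44,-.355)),("w2",(.515,-.374)),("w3",(.608,-.349))): 
    R,h,H,k=W[n]; W[n]=(R,h+.006,H+.006,k)
    hsv=cv2.cvtColor(s["pixels"],cv2.COLOR_RGB2HSV); q=dict(s); a=s["pixels"].copy(); a[hsv[...,1]>90]=0; q["pixels"]=a; print(n,fitw(q,n,g))
```

```text
64.05 [ 0.4736 -0.149   0.2741] [ 0.4866 -0.0161 -0.0471]
t (0.8, 235, np.int64(456), np.int64(472), np.int64(233), np.int64(252), array([ 0.5129, -0.3828,  0.033 ]))
t (0.61, 216, np.int64(437), np.int64(459), np.int64(196), np.int64(209), array([ 0.6179, -0.3513,  0.033 ]))
t (0.5, 230, np.int64(447), np.int64(463), np.int64(265), np.int64(282), array([ 0.4373, -0.3567,  0.033 ]))
pail [(array([0.515, 0.435, 0.156]), 0.59)]
hook [(array([0.594, 0.426, 0.011]), 0.68), (array([0.324, 0.264, 0.002]), 0.3)]
dish [(array([0.47 , 0.264, 0.011]), 0.65)]
beaker []
reagent [(array([0.741, 0.265, 0.124]), 0.9)]
spatula [(array([0.326, 0.267, 0.002]), 0.72), (array([ 0.602, -0.048,  0.093]), 0.69)]
crucible [(array([ 0.776, -0.246,  0.028]), 0.86), (array([ 0.597, -0.052,  0.098]), 0.53)]
s (0.86, 483, np.int64(193), np.int64(215), np.int64(350), np.int64(375), array([ 0.6133, -0.3525,  0.033 ]))
s (0.79, 325, np.int64(160), np.int64(179), np.int64(342), np.int64(362), array([ 0.5227, -0.3809,  0.033 ]))
s (0.68, 274, np.int64(144), np.int64(161), np.int64(321), np.int64(340), array([ 0.4473, -0.3626,  0.033 ]))
s (0.45, 731, np.int64(144), np.int64(171), np.int64(255), np.int64(289), array([ 0.3277, -0.2187,  0.033 ]))
pail [(array([0.524, 0.416, 0.166]), 0.7)]
hook [(array([0.6  , 0.418, 0.011]), 0.81)]
dish [(array([0.521, 0.414, 0.161]), 0.63), (array([ 0.765, -0.237,  0.028]), 0.61)]
beaker []
reagent [(array([0.764, 0.247, 0.104]), 0.7)]
spatula [(array([0.327, 0.261, 0.002]), 0.76), (array([0.52 , 0.414, 0.161]), 0.3)]
crucible [(array([ 0.767, -0.238,  0.025]), 0.63)]
w1 (array([ 0.4367, -0.358 ]), np.float64(0.11001267284154892))
w2 (array([ 0.5145, -0.3786]), np.float64(0.1674405038356781))
w3 (array([ 0.6065, -0.3481]), np.float64(0.23820139467716217))
```

```bash
python3 -c "
from workcell import arm
print(arm.finish_job())"
```

```text
the job is handed in; nothing more can be done
None
```

I handed the job in after 64 s of the 210 s; I got no verdict back. The pail is hanging on the hook and the zero key was pressed about 5.8 mm with the pan empty. w1, w2 and w3 (w4 was absent) were each checked alone on the pan and all ended on the felt. w2 was knocked about 2 cm there, but stayed on the felt and upright when last viewed.

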